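Find the full tin by feel and hold it up over the baking mat

TASK

One of the three identical closed tins on the baking mat is the full one, the heaviest. Clear the mat by standing all three tins upright on the wooden board, feeling the weight of each as you lift it, and let go of them; then pick the heaviest up again and finish while holding it upright and still, at least 10 cm above the mat, with the two lighter tins left standing on the board. Do not drop or tip a tin, and leave the two bowls and the spatula where they are.

Things in the scene. Friction and masses are not known exactly. Their poses are not given: they have to be found in the camera images.
- tin_a: one of three like closed metal tins, 58 mm (x) by 84 mm (y) by 115 mm high, lid flush and shut for good; rigid. Origin: centre of its underside, z up. Starts upright on the mat, turned within 0.7 rad (84 mm sides roughly along world y). Grasp from above across the 58 mm. Weighs 0.1 to 0.65 kg; the heaviest exceeds both others by 0.15 kg or more.
- tin_b: one of three like closed metal tins, 58 mm (x) by 84 mm (y) by 115 mm high, lid flush and shut for good; rigid. Origin: centre of its underside, z up. Starts upright on the mat, turned within 0.7 rad (84 mm sides roughly along world y). Grasp from above across the 58 mm. Weighs 0.1 to 0.65 kg; the heaviest exceeds both others by 0.15 kg or more.
- tin_c: one of three like closed metal tins, 58 mm (x) by 84 mm (y) by 115 mm high, lid flush and shut for good; rigid. Origin: centre of its underside, z up. Starts upright on the mat, turned within 0.7 rad (84 mm sides roughly along world y). Grasp from above across the 58 mm. Weighs 0.1 to 0.65 kg; the heaviest exceeds both others by 0.15 kg or more.
- board: fixed wooden chopping board lying flat, 180 mm (x) by 340 mm (y), 15 mm thick, top flat; on the robot's right. Origin: centre of its underside, on the work surface. It takes the three tins in a row along its y with their 84 mm sides along y, e.g. 105 mm apart
- mat: fixed flat baking mat, red border and pale middle with printed rings, 280 mm (x) by 380 mm (y), 2 mm thick; on the robot's left. Origin: centre of its underside, on the work surface. The rings mean nothing here
- mixing_bowl: glass bowl, 160 mm across, 85 mm high, beyond the gap between mat and board. Origin: centre of its underside. Loose bystander: leave it where it is.
- small_bowl: white bowl, 130 mm across, 70 mm high, to the left of the mat. Origin: centre of its underside. Loose bystander: leave it where it is.
- spatula: kitchen spatula lying beyond the board. Origin: its underside, about the middle. Loose bystander: leave it where it is.

How it is judged:
On the way:
1. all three tins stand upright on the wooden board, let go (x of tin_a in the frame of board between -0.085 and 0.085 m and y of tin_a in the frame of board between -0.165 and 0.165 m and z of tin_a in the frame of board between 0.01 and 0.02 m and angle between each of tin_a, tin_b, tin_c's own z axis and vertical below 0.08 rad and linear speed of each of tin_a, tin_b, tin_c below 0.03 m/s and contact force between each of the arm, the fingers and tin_a below 0.1 N and x of tin_b in the frame of board between -0.085 and 0.085 m and y of tin_b in the frame of board between -0.165 and 0.165 m and z of tin_b in the frame of board between 0.01 and 0.02 m and contact force between each of the arm, the fingers and tin_b below 0.1 N and x of tin_c in the frame of board between -0.085 and 0.085 m and y of tin_c in the frame of board between -0.165 and 0.165 m and z of tin_c in the frame of board between 0.01 and 0.02 m and contact force between each of the arm, the fingers and tin_c below 0.1 N), for 0.2 s.
At the end, for the whole second after the job is handed in: The full tin is gripped, underside over 95 mm above the work surface, centre within the mat's outline, within 0.2 rad of upright, under 0.03 m/s, carried by nothing else; the other two stand on the board within 0.08 rad of upright, at rest, untouched, each weighing under 4.3 N (((height (world z) of tin_a above 0.095 m and x of tin_a in the frame of mat between -0.14 and 0.14 m and y of tin_a in the frame of mat between -0.19 and 0.19 m and angle between tin_a's own z axis and vertical below 0.2 rad and linear speed of tin_a below 0.03 m/s and contact force between the fingers and tin_a above 1 N and contact force between tin_a and mixing_bowl below 0.1 N and contact force between tin_a and small_bowl below 0.1 N and contact force between tin_a and spatula below 0.1 N and contact force between tin_a and tin_b below 0.1 N and contact force between tin_a and tin_c below 0.1 N and contact force between tin_a and board below 0.1 N and contact force between tin_a and mat below 0.1 N and (x of tin_b in the frame of board between -0.085 and 0.085 m and y of tin_b in the frame of board between -0.165 and 0.165 m and z of tin_b in the frame of board between 0.01 and 0.02 m and angle between tin_b's own z axis and vertical below 0.08 rad and linear speed of tin_b below 0.03 m/s and contact force between each of the arm, the fingers and tin_b below 0.1 N) and (x of tin_c in the frame of board between -0.085 and 0.085 m and y of tin_c in the frame of board between -0.165 and 0.165 m and z of tin_c in the frame of board between 0.01 and 0.02 m and angle between tin_c's own z axis and vertical below 0.08 rad and linear speed of tin_c below 0.03 m/s and contact force between each of the arm, the fingers and tin_c below 0.1 N) and contact force between each of tin_b, tin_c and board below 4.3 N) or (height (world z) of tin_b above 0.095 m and x of tin_b in the frame of mat between -0.14 and 0.14 m and y of tin_b in the frame of mat between -0.19 and 0.19 m and angle between tin_b's own z axis and vertical below 0.2 rad and linear speed of tin_b below 0.03 m/s and contact force between the fingers and tin_b above 1 N and contact force between tin_b and mixing_bowl below 0.1 N and contact force between tin_b and small_bowl below 0.1 N and contact force between tin_b and spatula below 0.1 N and contact force between tin_b and tin_a below 0.1 N and contact force between tin_b and tin_c below 0.1 N and contact force between tin_b and board below 0.1 N and contact force between tin_b and mat below 0.1 N and (x of tin_a in the frame of board between -0.085 and 0.085 m and y of tin_a in the frame of board between -0.165 and 0.165 m and z of tin_a in the frame of board between 0.01 and 0.02 m and angle between tin_a's own z axis and vertical below 0.08 rad and linear speed of tin_a below 0.03 m/s and contact force between each of the arm, the fingers and tin_a below 0.1 N) and (x of tin_c in the frame of board between -0.085 and 0.085 m and y of tin_c in the frame of board between -0.165 and 0.165 m and z of tin_c in the frame of board between 0.01 and 0.02 m and angle between tin_c's own z axis and vertical below 0.08 rad and linear speed of tin_c below 0.03 m/s and contact force between each of the arm, the fingers and tin_c below 0.1 N) and contact force between each of tin_a, tin_c and board below 4.3 N) or (height (world z) of tin_c above 0.095 m and x of tin_c in the frame of mat between -0.14 and 0.14 m and y of tin_c in the frame of mat between -0.19 and 0.19 m and angle between tin_c's own z axis and vertical below 0.2 rad and linear speed of tin_c below 0.03 m/s and contact force between the fingers and tin_c above 1 N and contact force between tin_c and mixing_bowl below 0.1 N and contact force between tin_c and small_bowl below 0.1 N and contact force between tin_c and spatula below 0.1 N and contact force between tin_c and tin_a below 0.1 N and contact force between tin_c and tin_b below 0.1 N and contact force between tin_c and board below 0.1 N and contact force between tin_c and mat below 0.1 N and (x of tin_a in the frame of board between -0.085 and 0.085 m and y of tin_a in the frame of board between -0.165 and 0.165 m and z of tin_a in the frame of board between 0.01 and 0.02 m and angle between tin_a's own z axis and vertical below 0.08 rad and linear speed of tin_a below 0.03 m/s and contact force between each of the arm, the fingers and tin_a below 0.1 N) and (x of tin_b in the frame of board between -0.085 and 0.085 m and y of tin_b in the frame of board between -0.165 and 0.165 m and z of tin_b in the frame of board between 0.01 and 0.02 m and angle between tin_b's own z axis and vertical below 0.08 rad and linear speed of tin_b below 0.03 m/s and contact force between each of the arm, the fingers and tin_b below 0.1 N) and contact force between each of tin_a, tin_b and board below 4.3 N))); the arm keeps its last pose, push and grip.
It fails at once if a tin is tipped more than 0.6 rad (angle between any of tin_a, tin_b, tin_c's own z axis and vertical above 0.6 rad).
It fails at once if a tin is dropped: faster than 0.5 m/s while the fingers do not hold it ((contact force between the fingers and tin_a below 0.05 N and linear speed of tin_a above 0.5 m/s) or (contact force between the fingers and tin_b below 0.05 N and linear speed of tin_b above 0.5 m/s) or (contact force between the fingers and tin_c below 0.05 N and linear speed of tin_c above 0.5 m/s)).
It fails at once if a bowl or the spatula is moved more than 30 mm (distance of any of mixing_bowl, small_bowl, spatula from where it was at the start of the episode above 0.03 m).
It also fails if it takes over 72 s, if anything falls off the work surface, if the arm or the gripper's body presses on something with over 40 N, if the wrist force passes 120 N, or if a joint passes its speed limit or range.

ROBOT

A 7-joint arm with a two-finger parallel gripper is mounted at the origin on the work surface. World frame = base frame: x ahead of the robot, y to its left, z up, the work surface at z = 0. Lengths are in m, angles in rad, forces in N, time in s.
With the tool pointing down it reaches from about 0.425 to 0.925 m from the base axis. Payload 6.8 kg.
Tool frame: the origin (TCP) lies on the mounting face of the last link; the fingertips stand 173 mm ahead of it and the grasp point (between the pads) lies 155 mm ahead of it; z points along the fingers, y is the line along which they close (so a half turn about z gives the same grasp; the last joint's range is limited). The gripper opens to 85 mm and grips with 20 to 120 N. Pads are 22 mm wide; open, the fingers measure 114 mm over their backs; the gripper's body (76 mm by 85 mm) begins 54 mm behind the grasp point. The pads swing forward as they close: fully open they stand 13 mm farther back than shut.
Start: joints at [1, 0.477, 0.022, 1.555, -0.011, 1.109, -0.083], TCP at [0.301, -0.604, 0.405] pointing down, gripper open.
Joint ranges: [-2.96, 2.96], [-0.34, 2.1], [-1.41, 1.46], [0.24, 2.44], [-1.37, 4.51], [0.17, 1.92], [-2.96, 2.96]. Speed limits (rad/s): [2.39, 2.39, 3.14, 3.14, 3.14, 3.14, 3.14].

INTERFACE

Orientations are given as a rotation vector (axis times angle).
In Python, from bench import r gives the robot as it stands.
- The arm moves only by the tool arm_command, never from a script. Its argument "plan" is a list of rows, each an object of numbers: "claw": the closure, from 0 (fully open) to 1 (shut); "tx", "ty", "tz": the shift along the tool's x, y, z in m; "ax", "ay", "az": the turn, a rotation vector about the tool's x, y, z in degrees. A call has exactly 10 rows; each row shifts and turns the commanded pose from where the row before left it, along the tool's axes as they then stand; what a row does not reach is not made up. A row lasts 1/12 s, in which the tool goes at most 41.7 mm and 7.16 degrees, less where a joint would pass 70% of its speed; a pose out of reach is approached as far as the arm can. A call is refused whole if a number of a shift passes 0.0417 or a number of a turn 7.16, either way. A call with a gripper value outside its range is refused whole. The fingers move at their own pace and stop on an object; "squeeze" is the grip in N (left out, the last holds). Time passes only in rows, so rows that do not move let the fingers close, or fill a call up. It gives the time, the measured TCP pose, the force, the opening and the grip force at its end, in the units of the state.
- r.get_obs(): the state, without advancing time (a new reading comes with each control period).
- r.grab_frame(name): name is "scene" or "top" or "wrist"; returns the picture (384x512x3 uint8, red, green, blue); there is no depth.
- r.camera_model(name): a dict with "fx", "fy", "cx", "cy" (pixels), "position" and "orientation" of the camera in the world; the wrist camera has in their place "tool_from_camera" (4x4, takes a point from camera to tool coordinates, whose origin is the TCP and whose axes are the flange's). Camera axes: x right, y up, looking along -z (the intrinsics and any distortion apply to the point x, -y, -z); pixel columns grow to the right and rows downward; lengths in m; the calibration is good to about 2 mm. A picture is of the moment at which its call begins: read the wrist's pose just before it. camera_model takes no time and is no camera call.
- r.hand_in(): hands the job in; it is judged then, once.
Trained networks look in the newest picture that a camera, given by its name, has taken for a name from the list of things; names that differ only in an ending like _2 or _b are one class to them, and where a whole thing is asked for, a point or a joint stands for the part that bears it (a point fixed in the world has none). Each returns a list of dicts, best first, with "confidence" (0 to 1); they miss things now and then, are a little off and sometimes report something else, mostly with a low value. They report only what shows in the picture. A call takes as long as a camera call.
- r.boxes_of(target, camera): "location" ([x, y, z] in m, in the coordinates of the camera as it stood for that picture, good to about 4 mm: the middle of the surface that is visible of it).
- r.tip_of(target, camera): "location" ([x, y, z] in m, in the coordinates of the camera as it stood for that picture, good to about 4 mm: a listed point, or the origin of a listed thing).
The state is a dict: "clock": time; "joints": joint angles; "qvel": joint speeds; "tau": joint torques, N m; "tcp_pos": TCP position; "orientation": TCP orientation; "contact_force": force on the tool from outside, world axes, zero at the start; "moment": the same for the moment, N m; "grip_width": finger opening in m; "gripper_force": force on a finger pad.
Only numpy, scipy, OpenCV 4.12 (cv2) and the standard library are available. Lean on these libraries where they do the work, as an engineer would, in place of code of your own. Each camera call takes 0.05 s, during which the arm holds its last target. There are 200 camera calls.

## Working session

There is one attempt and no reset: what is moved stays moved. The work goes in short steps, Python scripts to look and compute and a tool call to move; the robot and the scene stay as the last step left them, time stands still between calls to the robot, and variables do not carry over. Pictures are saved under pics/ and viewed, at most 10 in all, crops included, and the job is handed in when it is done.

Besides the shell and the picture viewer there is one more tool, called as name(argument=value, ...), one argument or row to a line, values as JSON. arm_command: Moves the arm, as the interface text tells. Its arguments: {"type":"object","properties":{"plan":{"type":"array","items":{"type":"object","properties":{"claw":{"type":"number"},"tx":{"type":"number"},"ty":{"type":"number"},"tz":{"type":"number"},"ax":{"type":"number"},"ay":{"type":"number"},"az":{"type":"number"}}}},"squeeze":{"type":"number"}},"required":["plan"]}

```bash
mkdir -p pics; cat > h.py <<'E'
import numpy as np, cv2
from scipy.spatial.transform import Rotation as R
from bench import r
def pose():
    o=r.get_obs(); return np.array(o["tcp_pos"]), R.from_rotvec(o["orientation"]) 
def cam(n):
    m=r.camera_model(n)
    if n=="wrist":
        p,q=pose(); T=np.eye(4);T[:3,:3]=q.as_matrix();T[:3,3]=p
        T=T@np.array(m["tool_from_camera"]); return m,T
    T=np.eye(4);o=np.array(m["orientation"])
    T[:3,:3]=o if o.shape==(3,3) else R.from_rotvec(o).as_matrix() if o.size==3 else R.from_quat(o).as_matrix()
    T[:3,3]=m["position"]; return m,T
def w(T,p): return (T@np.append(p,1))[:3]
def ray(m,T,u,v,z):
    d=T[:3,:3]@np.array([(u-m["cx"])/m["fx"],-(v-m["cy"])/m["fy"],-1]); c=T[:3,3]
    return c+d*(z-c[2])/d[2]
def proj(m,T,P):
    c=np.linalg.inv(T)@np.append(P,1); return m["cx"]+m["fx"]*c[0]/-c[2], m["cy"]-m["fy"]*c[1]/-c[2]
E
python3 - <<'E'
from h import *
np.set_printoptions(precision=4,suppress=True)
print(r.get_obs()); print(r.camera_model("top")); print(r.camera_model("wrist"))
for n in ["scene","top"]:
    f=r.grab_frame(n); cv2.imwrite(f"pics/{n}.png",f[...,::-1])
m,T=cam("top")
for t in ["tin_a","board","mat","mixing_bowl","small_bowl","spatula"]:
    print(t,[(w(T,d["location"]),round(d["confidence"],2)) for d in r.tip_of(t,"top")])
E
```

```text
{'clock': 0.0, 'joints': array([ 0.9999,  0.4778,  0.0224,  1.5565, -0.0115,  1.1093, -0.0831]), 'qvel': array([ 0.0005,  0.0011, -0.0001, -0.0004,  0.0008, -0.0012,  0.0022]), 'tau': array([ -0.0006, -59.644 ,   1.6076, -28.1199,   0.0124,   0.0093,
         0.    ]), 'tcp_pos': array([ 0.3012, -0.6037,  0.4037]), 'orientation': array([-3.0562, -0.72  ,  0.0008]), 'contact_force': array([-0.5972, -0.6317,  0.1293]), 'moment': array([ 0.0431, -0.0386, -0.0302]), 'gripper_force': 0.0, 'grip_width': 0.08579357520947138}
{'fx': 366.65173295459607, 'fy': 366.65173295459607, 'cx': 255.219801885508, 'cy': 190.7737212146841, 'position': array([0.5687, 0.0799, 1.1788]), 'orientation': array([ 0.0238, -0.0522, -1.6001])}
{'fx': 317.8059047597597, 'fy': 317.8059047597597, 'cx': 251.95896157700517, 'cy': 191.7900561862786, 'tool_from_camera': array([[ 0.0011,  0.9549,  0.2968,  0.0758],
       [ 1.    , -0.0012, -0.0001, -0.0004],
       [ 0.0003,  0.2968, -0.9549,  0.0297],
       [ 0.    ,  0.    ,  0.    ,  1.    ]])}
tin_a [(array([0.4879, 0.2815, 0.0034]), 0.94), (array([ 0.5788,  0.1546, -0.0015]), 0.65), (array([0.5102, 0.0221, 0.0053]), 0.64)]
board [(array([ 0.5478, -0.2689,  0.0021]), 0.72), (array([ 0.7822, -0.0107, -0.0034]), 0.16)]
mat [(array([ 0.5451,  0.1507, -0.004 ]), 0.82)]
mixing_bowl [(array([ 0.7765, -0.0159,  0.0009]), 0.78), (array([0.6507, 0.4756, 0.0004]), 0.36)]
small_bowl [(array([ 0.649 ,  0.4726, -0.003 ]), 0.89), (array([0.5433, 0.1544, 0.0006]), 0.18)]
spatula [(array([ 0.732 , -0.3082, -0.0016]), 0.68)]
```

View pics/top.png

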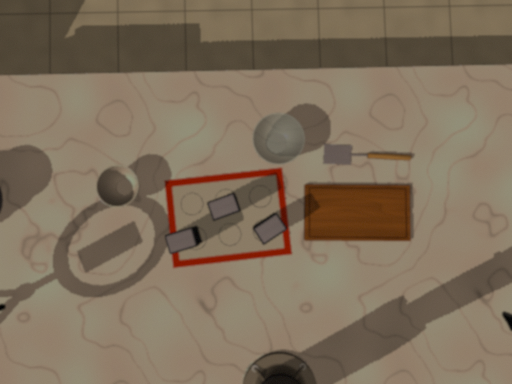

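View pics/scene.png

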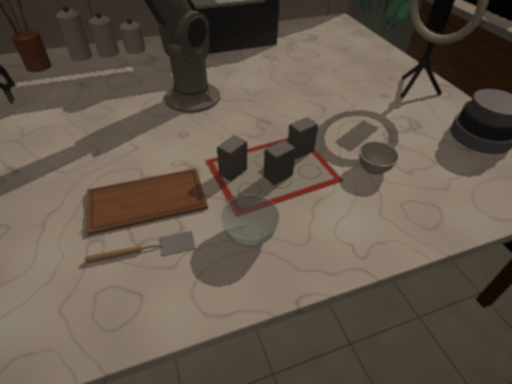

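The top view shows the tin lids near (183,240), (224,206) and (270,228). The mat spans about (168–290, 170–265) and the board (305–411, 184–240). I'll enlarge it to pick corners.

```bash
python3 - <<'E'
import cv2
f=cv2.imread("pics/top.png")[165:270,155:300]
f=cv2.convertScaleAbs(cv2.resize(f,None,fx=5.5,fy=5.5,interpolation=cv2.INTER_CUBIC),alpha=1.6)
cv2.imwrite("pics/crop.png",f[:600,:800])
E
```

```text
(no output)
```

View pics/crop.png

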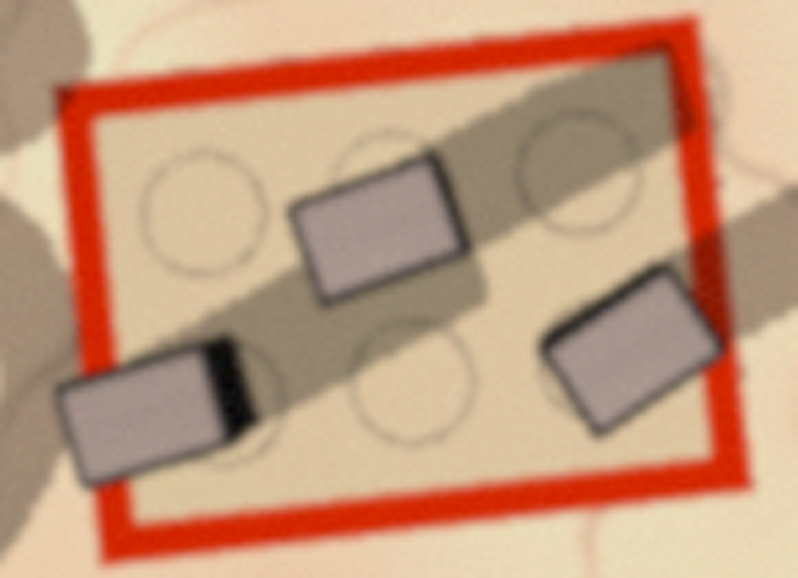

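```bash
cat >> h.py <<'E'
def go(xy,yaxis=None,z=None):
    """tool-frame shift to xy/z at present orientation and az (deg) so tool y is along +-yaxis angle; shift after turn too"""
    p,q=pose(); M=q.as_matrix(); d=np.array([*xy,p[2] if z is None else z])-p
    print("tilt",np.round(M[:,2],4),"pos",p.round(4),"shift",(M.T@d).round(4))
    cur=np.arctan2(M[1,1],M[0,1])
    if yaxis is not None:
        a=-(yaxis-cur); a=(a+np.pi/2)%np.pi-np.pi/2
        M2=M@R.from_rotvec([0,0,a]).as_matrix()
        print("az deg",np.degrees(a).round(2),"shift after turn",(M2.T@d).round(4))
E
python3 - <<'E'
from h import *
np.set_printoptions(precision=4,suppress=True)
m,T=cam("top")
C={"L":[(58,387),(210,347),(228,440),(90,487)],"M":[(292,208),(432,157),(466,247),(328,303)],"R":[(548,350),(663,268),(720,350),(602,435)]}
def rep(n,pts,z):
    P=np.array([ray(m,T,u,v,z) for u,v in pts]); c=P.mean(0)
    e=np.array([P[1]-P[0],P[2]-P[1],P[2]-P[3],P[3]-P[0]])
    L=(P[0]-P[1])+(P[3]-P[2])  # long, toward +y
    print(n,c,"sides",np.linalg.norm(e[:,:2],axis=1),"long axis yaw from y",np.arctan2(-L[0],L[1]))
for n,p in C.items(): rep(n,[(155+(u-2.25)/5.5,165+(v-2.25)/5.5) for u,v in p],0.117)
rep("board",[(305,184.5),(411,184),(411,240),(305,240)],0.015)
rep("mat",[(155+(u-2.25)/5.5,165+(v-2.25)/5.5) for u,v in [(60,90),(695,18),(748,487),(104,562)]],0.002)
M=pose()[1].as_matrix();print("tool\n",M)
E
```

```text
L [0.4842 0.2765 0.117 ] sides [0.0816 0.0494 0.0755 0.0546] long axis yaw from y 0.26020091216144486
M [0.5778 0.1526 0.117 ] sides [0.0782 0.0506 0.078  0.0533] long axis yaw from y 0.33807332742309476
R [0.5098 0.0213 0.117 ] sides [0.0742 0.0524 0.0763 0.0526] long axis yaw from y 0.5882991321620432
board [ 0.5472 -0.2676  0.015 ] sides [0.3406 0.1785 0.338  0.176 ] long axis yaw from y -0.02790478678926039
mat [0.544  0.1479 0.002 ] sides [0.3731 0.275  0.3744 0.2741] long axis yaw from y 0.0838329738009608
tool
 [[ 0.8948  0.4464 -0.0001]
 [ 0.4464 -0.8948  0.0002]
 [-0.     -0.0002 -1.    ]]
```

```bash
python3 -c "
from h import *
go((0.5098,0.0213),0.588,0.37)"
```

```text
tilt [-1.e-04  2.e-04 -1.e+00] pos [ 0.3013 -0.604   0.4046] shift [ 0.4657 -0.4664  0.0347]
az deg 82.83 shift after turn [-0.4046 -0.5203  0.0347]
```

arm_command(
  plan=[
    {"az": 6.9,"claw": 0},
    {"az": 6.9,"claw": 0},
    {"az": 6.9,"claw": 0},
    {"az": 6.9,"claw": 0},
    {"az": 6.9,"claw": 0},
    {"az": 6.9,"claw": 0},
    {"az": 6.9,"claw": 0},
    {"az": 6.9,"claw": 0},
    {"az": 6.9,"claw": 0},
    {"az": 6.9,"claw": 0},
  ],
)

```text
invalid input at $.plan[0]: expected keys claw, tx, ty, tz, ax, ay, az
```

arm_command(
  plan=[
    {"az": 6.9,"claw": 0},
    {"az": 6.9,"claw": 0},
    {"tx": -0.0225,"ty": -0.0289},
    {"tx": -0.0225,"ty": -0.0289},
    {"tx": -0.0225,"ty": -0.0289},
    {"tx": -0.0225,"ty": -0.0289},
    {"tx": -0.0225,"ty": -0.0289},
    {"tx": -0.0225,"ty": -0.0289},
    {"tx": -0.0225,"ty": -0.0289},
    {"tx": -0.0225,"ty": -0.0289},
  ],
)

```text
invalid input at $.plan[0]: expected keys claw, tx, ty, tz, ax, ay, az
```

arm_command(
  plan=[
    {"tx": -0.0225,"ty": -0.0289},
    {"tx": -0.0225,"ty": -0.0289},
    {"tx": -0.0225,"ty": -0.0289},
    {"tx": -0.0225,"ty": -0.0289},
    {"tx": -0.0225,"ty": -0.0289},
    {"tx": -0.0225,"ty": -0.0289},
    {"tx": -0.0225,"ty": -0.0289},
    {"tx": -0.0225,"ty": -0.0289},
    {"tx": -0.0225,"ty": -0.0289},
    {"tx": -0.0225,"ty": -0.0289},
  ],
)

```text
invalid input at $.plan[0]: expected keys claw, tx, ty, tz, ax, ay, az
```

```bash
python3 - <<'E'
from h import *
m,T=cam("wrist"); f=r.grab_frame("wrist"); cv2.imwrite("pics/w1.png",f[...,::-1])
print([(w(T,d["location"]).round(4),round(d["confidence"],2)) for d in r.tip_of("tin_a","wrist")])
o=r.get_obs();print(o["clock"],o["joints"].round(2))
go((0.5098,0.0213),0.588,0.24)
np.savez("w1.npz",T=T)
E
```

```text
[]
0.5 [ 1.    0.48  0.02  1.56 -0.01  1.11 -0.08]
tilt [-0.e+00  1.e-04 -1.e+00] pos [ 0.3014 -0.604   0.4047] shift [ 0.4657 -0.4665  0.1647]
az deg 82.82 shift after turn [-0.4047 -0.5203  0.1647]
```

View pics/w1.png

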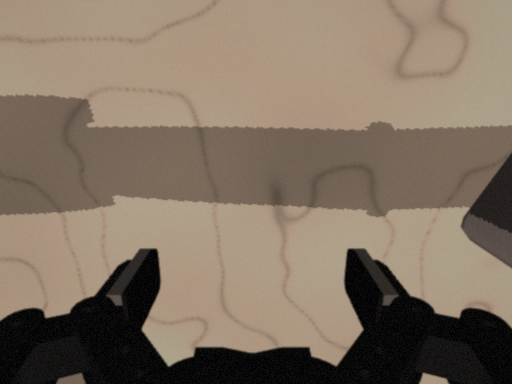

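The moves were refused because every key is required. The picture still shows the start pose: bare counter between the open fingers (about (140,270) and (365,270)). I'll resend with all keys.

arm_command(
  plan=[
    {"claw": 0,"tx": 0,"ty": 0,"tz": 0.003,"ax": 0,"ay": 0,"az": 6.9},
    {"claw": 0,"tx": 0,"ty": 0,"tz": 0.003,"ax": 0,"ay": 0,"az": 6.9},
    {"claw": 0,"tx": 0,"ty": 0,"tz": 0.003,"ax": 0,"ay": 0,"az": 6.9},
    {"claw": 0,"tx": 0,"ty": 0,"tz": 0.003,"ax": 0,"ay": 0,"az": 6.9},
    {"claw": 0,"tx": 0,"ty": 0,"tz": 0.003,"ax": 0,"ay": 0,"az": 6.9},
    {"claw": 0,"tx": 0,"ty": 0,"tz": 0.003,"ax": 0,"ay": 0,"az": 6.9},
    {"claw": 0,"tx": 0,"ty": 0,"tz": 0.003,"ax": 0,"ay": 0,"az": 6.9},
    {"claw": 0,"tx": 0,"ty": 0,"tz": 0.003,"ax": 0,"ay": 0,"az": 6.9},
    {"claw": 0,"tx": 0,"ty": 0,"tz": 0.003,"ax": 0,"ay": 0,"az": 6.9},
    {"claw": 0,"tx": 0,"ty": 0,"tz": 0.003,"ax": 0,"ay": 0,"az": 6.9},
  ],
)

```text
clock: 1.33
tcp_pos: [0.3014, -0.604, 0.3746]
orientation: [2.925, -1.147, 0.0]
contact_force: [0.6, -0.8, -0.5]
grip_width: 0.0856
gripper_force: 0.0
```

arm_command(
  plan=[
    {"claw": 0,"tx": 0,"ty": 0,"tz": 0.003,"ax": 0,"ay": 0,"az": 6.9},
    {"claw": 0,"tx": 0,"ty": 0,"tz": 0.003,"ax": 0,"ay": 0,"az": 6.9},
    {"claw": 0,"tx": -0.0225,"ty": -0.0289,"tz": 0,"ax": 0,"ay": 0,"az": 0},
    {"claw": 0,"tx": -0.0225,"ty": -0.0289,"tz": 0,"ax": 0,"ay": 0,"az": 0},
    {"claw": 0,"tx": -0.0225,"ty": -0.0289,"tz": 0,"ax": 0,"ay": 0,"az": 0},
    {"claw": 0,"tx": -0.0225,"ty": -0.0289,"tz": 0,"ax": 0,"ay": 0,"az": 0},
    {"claw": 0,"tx": -0.0225,"ty": -0.0289,"tz": 0,"ax": 0,"ay": 0,"az": 0},
    {"claw": 0,"tx": -0.0225,"ty": -0.0289,"tz": 0,"ax": 0,"ay": 0,"az": 0},
    {"claw": 0,"tx": -0.0225,"ty": -0.0289,"tz": 0,"ax": 0,"ay": 0,"az": 0},
    {"claw": 0,"tx": -0.0225,"ty": -0.0289,"tz": 0,"ax": 0,"ay": 0,"az": 0},
  ],
)

```text
clock: 2.17
tcp_pos: [0.3941, -0.3242, 0.369]
orientation: [-2.77, 1.482, -0.001]
contact_force: [0.7, -0.1, 1.0]
grip_width: 0.0854
gripper_force: 0.0
```

arm_command(
  plan=[
    {"claw": 0,"tx": -0.0225,"ty": -0.0289,"tz": 0,"ax": 0,"ay": 0,"az": 0},
    {"claw": 0,"tx": -0.0225,"ty": -0.0289,"tz": 0,"ax": 0,"ay": 0,"az": 0},
    {"claw": 0,"tx": -0.0225,"ty": -0.0289,"tz": 0,"ax": 0,"ay": 0,"az": 0},
    {"claw": 0,"tx": -0.0225,"ty": -0.0289,"tz": 0,"ax": 0,"ay": 0,"az": 0},
    {"claw": 0,"tx": -0.0225,"ty": -0.0289,"tz": 0,"ax": 0,"ay": 0,"az": 0},
    {"claw": 0,"tx": -0.0225,"ty": -0.0289,"tz": 0,"ax": 0,"ay": 0,"az": 0},
    {"claw": 0,"tx": -0.0225,"ty": -0.0289,"tz": 0,"ax": 0,"ay": 0,"az": 0},
    {"claw": 0,"tx": -0.0225,"ty": -0.0289,"tz": 0,"ax": 0,"ay": 0,"az": 0},
    {"claw": 0,"tx": -0.0225,"ty": -0.0289,"tz": 0,"ax": 0,"ay": 0,"az": 0},
    {"claw": 0,"tx": -0.0225,"ty": -0.0289,"tz": 0,"ax": 0,"ay": 0,"az": 0},
  ],
)

```text
clock: 3.0
tcp_pos: [0.5095, 0.0234, 0.3691]
orientation: [-2.77, 1.482, -0.001]
contact_force: [1.5, -0.8, -0.3]
grip_width: 0.0857
gripper_force: 0.0
```

```bash
cat >> h.py <<'E'
def look(n):
    m,T=cam("wrist"); f=r.grab_frame("wrist"); cv2.imwrite(f"pics/{n}.png",f[...,::-1])
    print([(w(T,d["location"]).round(4),round(d["confidence"],2)) for d in r.tip_of("tin_a","wrist")])
    o=r.get_obs();print(o["clock"],o["joints"].round(2)); return m,T
E
python3 - <<'E'
from h import *
m,T=look("w2")
for c in [(1,1),(1,-1),(-1,-1),(-1,1)]:
    a=0.588;P=np.array([.5098,.0213])+np.array([[np.cos(a),-np.sin(a)],[np.sin(a),np.cos(a)]])@(np.array(c)*[.029,.042])
    print(np.round(proj(m,T,[*P,.117])))
go((0.5098,0.0213),0.588,0.24)
E
```

```text
[(array([0.4859, 0.2771, 0.0028]), 0.97), (array([0.5725, 0.1534, 0.0058]), 0.56), (array([0.5103, 0.0193, 0.0049]), 0.55)]
3.1 [-0.22  0.25  0.05  1.98 -0.02  0.91 -2.7 ]
[216. 249.]
[212. 140.]
[295. 141.]
[291. 249.]
tilt [ 0.0021  0.003  -1.    ] pos [0.5106 0.0283 0.3691] shift [0.0055 0.005  0.1291]
az deg 0.57 shift after turn [0.0055 0.005  0.1291]
```

View pics/w2.png

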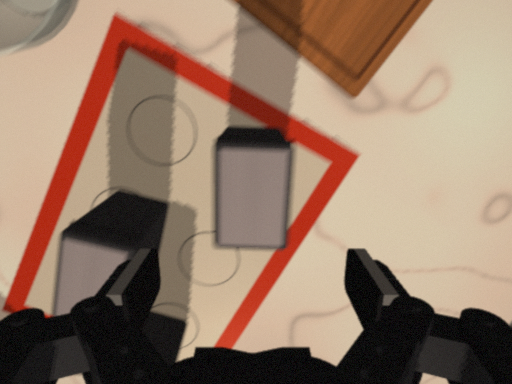

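The lid in the wrist picture spans (217,143)–(288,247), matching my projection of the estimate. I'll descend and grip.

arm_command(
  plan=[
    {"claw": 0,"tx": 0.001,"ty": 0.001,"tz": 0.013,"ax": 0,"ay": 0,"az": 0},
    {"claw": 0,"tx": 0.001,"ty": 0.001,"tz": 0.013,"ax": 0,"ay": 0,"az": 0},
    {"claw": 0,"tx": 0.001,"ty": 0.001,"tz": 0.013,"ax": 0,"ay": 0,"az": 0},
    {"claw": 0,"tx": 0.001,"ty": 0.001,"tz": 0.013,"ax": 0,"ay": 0,"az": 0},
    {"claw": 0,"tx": 0.001,"ty": 0.001,"tz": 0.013,"ax": 0,"ay": 0,"az": 0},
    {"claw": 0,"tx": 0,"ty": 0,"tz": 0.013,"ax": 0,"ay": 0,"az": 0},
    {"claw": 0,"tx": 0,"ty": 0,"tz": 0.013,"ax": 0,"ay": 0,"az": 0},
    {"claw": 0,"tx": 0,"ty": 0,"tz": 0.013,"ax": 0,"ay": 0,"az": 0},
    {"claw": 0,"tx": 0,"ty": 0,"tz": 0.013,"ax": 0,"ay": 0,"az": 0},
    {"claw": 0,"tx": 0,"ty": 0,"tz": 0.012,"ax": 0,"ay": 0,"az": 0},
  ],
)

```text
clock: 3.93
tcp_pos: [0.5079, 0.0142, 0.2392]
orientation: [2.77, -1.482, 0.0]
contact_force: [0.1, 0.2, 0.4]
grip_width: 0.0854
gripper_force: 0.0
```

arm_command(
  plan=[
    {"claw": 0,"tx": 0,"ty": 0,"tz": 0,"ax": 0,"ay": 0,"az": 0},
    {"claw": 0,"tx": 0,"ty": 0,"tz": 0,"ax": 0,"ay": 0,"az": 0},
    {"claw": 1,"tx": 0,"ty": 0,"tz": 0,"ax": 0,"ay": 0,"az": 0},
    {"claw": 1,"tx": 0,"ty": 0,"tz": 0,"ax": 0,"ay": 0,"az": 0},
    {"claw": 1,"tx": 0,"ty": 0,"tz": 0,"ax": 0,"ay": 0,"az": 0},
    {"claw": 1,"tx": 0,"ty": 0,"tz": 0,"ax": 0,"ay": 0,"az": 0},
    {"claw": 1,"tx": 0,"ty": 0,"tz": 0,"ax": 0,"ay": 0,"az": 0},
    {"claw": 1,"tx": 0,"ty": 0,"tz": 0,"ax": 0,"ay": 0,"az": 0},
    {"claw": 1,"tx": 0,"ty": 0,"tz": 0,"ax": 0,"ay": 0,"az": 0},
    {"claw": 1,"tx": 0,"ty": 0,"tz": 0,"ax": 0,"ay": 0,"az": 0},
  ],
  squeeze=50,
)

```text
clock: 4.77
tcp_pos: [0.5087, 0.0149, 0.2409]
orientation: [-2.769, 1.481, -0.004]
contact_force: [0.3, 0.2, 6.7]
grip_width: 0.0576
gripper_force: 52.5
```

```bash
python3 -c "
from h import *
o=r.get_obs();print(o['contact_force'],o['moment'],o['grip_width'],o['gripper_force'],o['tau'])
go((0.5441,-0.3725),-0.028,0.34)"
```

```text
[0.34982417 0.18724154 6.68895469] [ 0.05656955 -0.03427518  0.00184892] 0.057576945917186845 52.53027189857676 [ 2.88802804e-01 -4.39570534e+01  1.79379411e+00 -1.61796480e+01
  8.52379482e-02  6.95636007e-02  2.71508092e-02]
tilt [ 2.8e-03  5.0e-04 -1.0e+00] pos [0.5087 0.0149 0.2409] shift [ 0.3419  0.1854 -0.0992]
az deg 35.32 shift after turn [ 0.3862 -0.0465 -0.0992]
```

arm_command(
  plan=[
    {"claw": 1,"tx": 0,"ty": 0,"tz": -0.0125,"ax": 0,"ay": 0,"az": 0},
    {"claw": 1,"tx": 0,"ty": 0,"tz": -0.0125,"ax": 0,"ay": 0,"az": 0},
    {"claw": 1,"tx": 0,"ty": 0,"tz": -0.0125,"ax": 0,"ay": 0,"az": 5.9},
    {"claw": 1,"tx": 0,"ty": 0,"tz": -0.0125,"ax": 0,"ay": 0,"az": 5.9},
    {"claw": 1,"tx": 0,"ty": 0,"tz": -0.0125,"ax": 0,"ay": 0,"az": 5.9},
    {"claw": 1,"tx": 0,"ty": 0,"tz": -0.0125,"ax": 0,"ay": 0,"az": 5.9},
    {"claw": 1,"tx": 0,"ty": 0,"tz": -0.0125,"ax": 0,"ay": 0,"az": 5.9},
    {"claw": 1,"tx": 0,"ty": 0,"tz": -0.0125,"ax": 0,"ay": 0,"az": 5.9},
    {"claw": 1,"tx": 0,"ty": 0,"tz": 0,"ax": 0,"ay": 0,"az": 0},
    {"claw": 1,"tx": 0,"ty": 0,"tz": 0,"ax": 0,"ay": 0,"az": 0},
  ],
)

```text
clock: 5.6
tcp_pos: [0.5078, 0.0155, 0.3287]
orientation: [2.269, -2.163, -0.002]
contact_force: [-0.2, 1.6, -2.5]
grip_width: 0.0576
gripper_force: 53.7
```

arm_command(
  plan=[
    {"claw": 1,"tx": 0,"ty": 0,"tz": 0,"ax": 0,"ay": 0,"az": 0},
    {"claw": 1,"tx": 0,"ty": 0,"tz": 0,"ax": 0,"ay": 0,"az": 0},
    {"claw": 1,"tx": 0,"ty": 0,"tz": 0,"ax": 0,"ay": 0,"az": 0},
    {"claw": 1,"tx": 0,"ty": 0,"tz": 0,"ax": 0,"ay": 0,"az": 0},
    {"claw": 1,"tx": 0,"ty": 0,"tz": 0,"ax": 0,"ay": 0,"az": 0},
    {"claw": 1,"tx": 0,"ty": 0,"tz": 0,"ax": 0,"ay": 0,"az": 0},
    {"claw": 1,"tx": 0,"ty": 0,"tz": 0,"ax": 0,"ay": 0,"az": 0},
    {"claw": 1,"tx": 0,"ty": 0,"tz": 0,"ax": 0,"ay": 0,"az": 0},
    {"claw": 1,"tx": 0,"ty": 0,"tz": 0,"ax": 0,"ay": 0,"az": 0},
    {"claw": 1,"tx": 0,"ty": 0,"tz": 0,"ax": 0,"ay": 0,"az": 0},
  ],
)

```text
clock: 6.43
tcp_pos: [0.508, 0.014, 0.3289]
orientation: [2.265, -2.169, -0.003]
contact_force: [-0.2, -0.1, -2.6]
grip_width: 0.0582
gripper_force: 53.7
```

```bash
python3 -c "
from h import *
o=r.get_obs();print(o['contact_force'],o['moment'],o['grip_width'],o['gripper_force'],o['tau'],o['joints'])
go((0.5441,-0.378),-0.028,0.254)"
```

```text
[-0.24213493 -0.10346468 -2.60525075] [ 0.00124813 -0.02066825 -0.00575159] 0.0581754603430339 53.69487112853676 [ 1.09544566e-01 -3.84348500e+01  7.01230779e+00 -2.29343122e+01
  2.02019373e-02  2.54435325e-02  1.08753720e-04] [-0.69825766  0.35318564  0.67383599  2.05575929 -0.29266047  0.83293768
 -2.95248977]
tilt [-0.0056 -0.0027 -1.    ] pos [0.508  0.014  0.3289] shift [ 0.393  -0.0196  0.0758]
az deg 4.07 shift after turn [ 0.3906 -0.0474  0.0758]
```

arm_command(
  plan=[
    {"claw": 1,"tx": 0.03,"ty": -0.0015,"tz": 0,"ax": 0,"ay": 0,"az": 0},
    {"claw": 1,"tx": 0.03,"ty": -0.0015,"tz": 0,"ax": 0,"ay": 0,"az": 0},
    {"claw": 1,"tx": 0.03,"ty": -0.0015,"tz": 0,"ax": 0,"ay": 0,"az": 0},
    {"claw": 1,"tx": 0.03,"ty": -0.0015,"tz": 0,"ax": 0,"ay": 0,"az": 0},
    {"claw": 1,"tx": 0.03,"ty": -0.0015,"tz": 0,"ax": 0,"ay": 0,"az": 0},
    {"claw": 1,"tx": 0.03,"ty": -0.0015,"tz": 0,"ax": 0,"ay": 0,"az": 0},
    {"claw": 1,"tx": 0.03,"ty": -0.0015,"tz": 0,"ax": 0,"ay": 0,"az": 0},
    {"claw": 1,"tx": 0.03,"ty": -0.0015,"tz": 0,"ax": 0,"ay": 0,"az": 0},
    {"claw": 1,"tx": 0.03,"ty": -0.0015,"tz": 0,"ax": 0,"ay": 0,"az": 0},
    {"claw": 1,"tx": 0.03,"ty": -0.0015,"tz": 0,"ax": 0,"ay": 0,"az": 0},
  ],
)

```text
clock: 7.27
tcp_pos: [0.536, -0.2864, 0.3294]
orientation: [2.265, -2.168, -0.004]
contact_force: [0.7, 0.4, -1.8]
grip_width: 0.0576
gripper_force: 53.6
```

arm_command(
  plan=[
    {"claw": 1,"tx": 0.03,"ty": -0.0015,"tz": 0,"ax": 0,"ay": 0,"az": 0},
    {"claw": 1,"tx": 0.03,"ty": -0.0015,"tz": 0,"ax": 0,"ay": 0,"az": 0},
    {"claw": 1,"tx": 0.03,"ty": -0.0015,"tz": 0,"ax": 0,"ay": 0,"az": 0},
    {"claw": 1,"tx": 0,"ty": 0,"tz": 0,"ax": 0,"ay": 0,"az": 4},
    {"claw": 1,"tx": 0,"ty": 0,"tz": 0,"ax": 0,"ay": 0,"az": 0},
    {"claw": 1,"tx": 0,"ty": 0,"tz": 0,"ax": 0,"ay": 0,"az": 0},
    {"claw": 1,"tx": 0,"ty": 0,"tz": 0,"ax": 0,"ay": 0,"az": 0},
    {"claw": 1,"tx": 0,"ty": 0,"tz": 0,"ax": 0,"ay": 0,"az": 0},
    {"claw": 1,"tx": 0,"ty": 0,"tz": 0,"ax": 0,"ay": 0,"az": 0},
    {"claw": 1,"tx": 0,"ty": 0,"tz": 0,"ax": 0,"ay": 0,"az": 0},
  ],
)

```text
clock: 8.1
tcp_pos: [0.5446, -0.3741, 0.3299]
orientation: [2.189, -2.245, -0.003]
contact_force: [-0.4, -0.8, -1.8]
grip_width: 0.0581
gripper_force: 53.9
```

```bash
python3 -c "
from h import *
o=r.get_obs();print(o['contact_force'],o['joints'])
go((0.5441,-0.378),-0.028,0.255)"
```

```text
[-0.4211353  -0.83939841 -1.78720569] [ 0.05306365  0.61021755  0.66321757  1.69219628 -0.42845728  0.99314767
 -2.29864794]
tilt [-0.0054 -0.0023 -1.    ] pos [ 0.5446 -0.3741  0.3299] shift [ 0.0038 -0.      0.0749]
az deg 0.16 shift after turn [ 0.0038 -0.      0.0749]
```

arm_command(
  plan=[
    {"claw": 1,"tx": 0.002,"ty": 0,"tz": 0.01,"ax": 0,"ay": 0,"az": 0},
    {"claw": 1,"tx": 0.002,"ty": 0,"tz": 0.012,"ax": 0,"ay": 0,"az": 0},
    {"claw": 1,"tx": 0,"ty": 0,"tz": 0.012,"ax": 0,"ay": 0,"az": 0},
    {"claw": 1,"tx": 0,"ty": 0,"tz": 0.012,"ax": 0,"ay": 0,"az": 0},
    {"claw": 1,"tx": 0,"ty": 0,"tz": 0.012,"ax": 0,"ay": 0,"az": 0},
    {"claw": 1,"tx": 0,"ty": 0,"tz": 0.007,"ax": 0,"ay": 0,"az": 0},
    {"claw": 1,"tx": 0,"ty": 0,"tz": 0.005,"ax": 0,"ay": 0,"az": 0},
    {"claw": 1,"tx": 0,"ty": 0,"tz": 0.003,"ax": 0,"ay": 0,"az": 0},
    {"claw": 1,"tx": 0,"ty": 0,"tz": 0.002,"ax": 0,"ay": 0,"az": 0},
    {"claw": 1,"tx": 0,"ty": 0,"tz": 0,"ax": 0,"ay": 0,"az": 0},
  ],
)

```text
clock: 8.93
tcp_pos: [0.5438, -0.3791, 0.2547]
orientation: [2.187, -2.247, -0.003]
contact_force: [-0.0, -0.1, -2.7]
grip_width: 0.0576
gripper_force: 53.9
```

```bash
python3 -c "
from h import *
o=r.get_obs();print(o['contact_force'],o['grip_width'])
go((0.5441,-0.378),-0.028,0.254)"
```

```text
[-2.14941756e-03 -5.49714948e-02 -2.65170762e+00] 0.057620112823574925
tilt [-0.0056 -0.0028 -1.    ] pos [ 0.5438 -0.3791  0.2547] shift [-0.0011 -0.0003  0.0007]
az deg 0.06 shift after turn [-0.0011 -0.0003  0.0007]
```

arm_command(
  plan=[
    {"claw": 1,"tx": 0,"ty": 0,"tz": 0.001,"ax": 0,"ay": 0,"az": 0},
    {"claw": 1,"tx": 0,"ty": 0,"tz": 0.001,"ax": 0,"ay": 0,"az": 0},
    {"claw": 1,"tx": 0,"ty": 0,"tz": 0,"ax": 0,"ay": 0,"az": 0},
    {"claw": 0,"tx": 0,"ty": 0,"tz": 0,"ax": 0,"ay": 0,"az": 0},
    {"claw": 0,"tx": 0,"ty": 0,"tz": 0,"ax": 0,"ay": 0,"az": 0},
    {"claw": 0,"tx": 0,"ty": 0,"tz": 0,"ax": 0,"ay": 0,"az": 0},
    {"claw": 0,"tx": 0,"ty": 0,"tz": 0,"ax": 0,"ay": 0,"az": 0},
    {"claw": 0,"tx": 0,"ty": 0,"tz": 0,"ax": 0,"ay": 0,"az": 0},
    {"claw": 0,"tx": 0,"ty": 0,"tz": 0,"ax": 0,"ay": 0,"az": 0},
    {"claw": 0,"tx": 0,"ty": 0,"tz": 0,"ax": 0,"ay": 0,"az": 0},
  ],
)

```text
clock: 9.77
tcp_pos: [0.5437, -0.379, 0.2528]
orientation: [2.187, -2.247, -0.003]
contact_force: [-0.4, 0.5, 0.7]
grip_width: 0.0851
gripper_force: 0.0
```

arm_command(
  plan=[
    {"claw": 0,"tx": 0,"ty": 0,"tz": -0.01,"ax": 0,"ay": 0,"az": 0},
    {"claw": 0,"tx": 0,"ty": 0,"tz": -0.02,"ax": 0,"ay": 0,"az": 0},
    {"claw": 0,"tx": 0,"ty": 0,"tz": -0.03,"ax": 0,"ay": 0,"az": 0},
    {"claw": 0,"tx": 0,"ty": 0,"tz": -0.03,"ax": 0,"ay": 0,"az": 0},
    {"claw": 0,"tx": 0,"ty": 0,"tz": -0.03,"ax": 0,"ay": 0,"az": -7},
    {"claw": 0,"tx": 0,"ty": 0,"tz": 0,"ax": 0,"ay": 0,"az": -7},
    {"claw": 0,"tx": 0,"ty": 0,"tz": 0,"ax": 0,"ay": 0,"az": -7},
    {"claw": 0,"tx": 0,"ty": 0,"tz": 0,"ax": 0,"ay": 0,"az": -7},
    {"claw": 0,"tx": 0,"ty": 0,"tz": 0,"ax": 0,"ay": 0,"az": -7},
    {"claw": 0,"tx": 0,"ty": 0,"tz": 0,"ax": 0,"ay": 0,"az": -7},
  ],
)

```text
clock: 10.6
tcp_pos: [0.5442, -0.3789, 0.3738]
orientation: [2.852, -1.306, -0.005]
contact_force: [-1.6, -0.6, 0.0]
grip_width: 0.0852
gripper_force: 0.0
```

arm_command(
  plan=[
    {"claw": 0,"tx": 0,"ty": 0,"tz": 0,"ax": 0,"ay": 0,"az": -7},
    {"claw": 0,"tx": 0,"ty": 0,"tz": 0,"ax": 0,"ay": 0,"az": -7},
    {"claw": 0,"tx": 0,"ty": 0,"tz": 0,"ax": 0,"ay": 0,"az": -7},
    {"claw": 0,"tx": 0,"ty": 0,"tz": 0,"ax": 0,"ay": 0,"az": -7},
    {"claw": 0,"tx": 0,"ty": 0,"tz": 0,"ax": 0,"ay": 0,"az": -7},
    {"claw": 0,"tx": 0,"ty": 0,"tz": 0,"ax": 0,"ay": 0,"az": -7},
    {"claw": 0,"tx": 0,"ty": 0,"tz": 0,"ax": 0,"ay": 0,"az": -7},
    {"claw": 0,"tx": 0,"ty": 0,"tz": 0,"ax": 0,"ay": 0,"az": -7},
    {"claw": 0,"tx": 0,"ty": 0,"tz": 0,"ax": 0,"ay": 0,"az": -7},
    {"claw": 0,"tx": 0,"ty": 0,"tz": 0,"ax": 0,"ay": 0,"az": -7},
  ],
)

```text
clock: 11.43
tcp_pos: [0.5441, -0.379, 0.3736]
orientation: [3.088, 0.566, -0.009]
contact_force: [-0.8, -0.1, 0.3]
grip_width: 0.0852
gripper_force: 0.0
```

arm_command(
  plan=[
    {"claw": 0,"tx": 0,"ty": 0,"tz": 0,"ax": 0,"ay": 0,"az": -7},
    {"claw": 0,"tx": 0,"ty": 0,"tz": 0,"ax": 0,"ay": 0,"az": -7},
    {"claw": 0,"tx": 0,"ty": 0,"tz": 0,"ax": 0,"ay": 0,"az": -7},
    {"claw": 0,"tx": 0,"ty": 0,"tz": 0,"ax": 0,"ay": 0,"az": -7},
    {"claw": 0,"tx": 0,"ty": 0,"tz": 0,"ax": 0,"ay": 0,"az": -7},
    {"claw": 0,"tx": 0,"ty": 0,"tz": 0,"ax": 0,"ay": 0,"az": -7},
    {"claw": 0,"tx": 0,"ty": 0,"tz": 0,"ax": 0,"ay": 0,"az": -7},
    {"claw": 0,"tx": 0,"ty": 0,"tz": 0,"ax": 0,"ay": 0,"az": -7},
    {"claw": 0,"tx": 0,"ty": 0,"tz": 0,"ax": 0,"ay": 0,"az": -7},
    {"claw": 0,"tx": 0,"ty": 0,"tz": 0,"ax": 0,"ay": 0,"az": -7},
  ],
)

```text
clock: 12.27
tcp_pos: [0.5441, -0.3791, 0.3735]
orientation: [-2.206, -2.235, 0.01]
contact_force: [0.7, 0.5, -0.0]
grip_width: 0.0854
gripper_force: 0.0
```

```bash
python3 -c "
from h import *
o=r.get_obs();print(o['contact_force'],o['joints'])
go((0.5778,0.1526),0.338,0.37)
r.grab_frame('top');m,T=cam('top')
print([(w(T,d['location']).round(4),round(d['confidence'],2)) for d in r.tip_of('tin_a','top')])"
```

```text
[ 0.6712894   0.45344551 -0.00630347] [ 0.55423263  0.48715342 -0.0574749   1.61202103  0.03804414  1.04657399
  0.49753124]
tilt [-0.0057 -0.0038 -1.    ] pos [ 0.5441 -0.3791  0.3735] shift [0.5313 0.0408 0.0014]
az deg -18.61 shift after turn [0.4905 0.2081 0.0014]
[(array([0.5753, 0.1539, 0.0019]), 0.9), (array([ 0.5441, -0.3708,  0.0162]), 0.84), (array([0.4839, 0.2812, 0.0023]), 0.75)]
```

arm_command(
  plan=[
    {"claw": 0,"tx": 0,"ty": 0,"tz": 0,"ax": 0,"ay": 0,"az": -6.2},
    {"claw": 0,"tx": 0,"ty": 0,"tz": 0,"ax": 0,"ay": 0,"az": -6.2},
    {"claw": 0,"tx": 0,"ty": 0,"tz": 0,"ax": 0,"ay": 0,"az": -6.2},
    {"claw": 0,"tx": 0.0327,"ty": 0.0139,"tz": 0,"ax": 0,"ay": 0,"az": 0},
    {"claw": 0,"tx": 0.0327,"ty": 0.0139,"tz": 0,"ax": 0,"ay": 0,"az": 0},
    {"claw": 0,"tx": 0.0327,"ty": 0.0139,"tz": 0,"ax": 0,"ay": 0,"az": 0},
    {"claw": 0,"tx": 0.0327,"ty": 0.0139,"tz": 0,"ax": 0,"ay": 0,"az": 0},
    {"claw": 0,"tx": 0.0327,"ty": 0.0139,"tz": 0,"ax": 0,"ay": 0,"az": 0},
    {"claw": 0,"tx": 0.0327,"ty": 0.0139,"tz": 0,"ax": 0,"ay": 0,"az": 0},
    {"claw": 0,"tx": 0.0327,"ty": 0.0139,"tz": 0,"ax": 0,"ay": 0,"az": 0},
  ],
)

```text
clock: 13.2
tcp_pos: [0.5614, -0.1293, 0.3726]
orientation: [-1.828, -2.552, 0.009]
contact_force: [0.1, -0.4, -1.5]
grip_width: 0.0854
gripper_force: 0.0
```

arm_command(
  plan=[
    {"claw": 0,"tx": 0.0327,"ty": 0.0139,"tz": 0,"ax": 0,"ay": 0,"az": 0},
    {"claw": 0,"tx": 0.0327,"ty": 0.0139,"tz": 0,"ax": 0,"ay": 0,"az": 0},
    {"claw": 0,"tx": 0.0327,"ty": 0.0139,"tz": 0,"ax": 0,"ay": 0,"az": 0},
    {"claw": 0,"tx": 0.0327,"ty": 0.0139,"tz": 0,"ax": 0,"ay": 0,"az": 0},
    {"claw": 0,"tx": 0.0327,"ty": 0.0139,"tz": 0,"ax": 0,"ay": 0,"az": 0},
    {"claw": 0,"tx": 0.0327,"ty": 0.0139,"tz": 0,"ax": 0,"ay": 0,"az": 0},
    {"claw": 0,"tx": 0.0327,"ty": 0.0139,"tz": 0,"ax": 0,"ay": 0,"az": 0},
    {"claw": 0,"tx": 0.0327,"ty": 0.0139,"tz": 0,"ax": 0,"ay": 0,"az": 0},
    {"claw": 0,"tx": 0,"ty": 0,"tz": 0,"ax": 0,"ay": 0,"az": 0},
    {"claw": 0,"tx": 0,"ty": 0,"tz": 0,"ax": 0,"ay": 0,"az": 0},
  ],
)

```text
clock: 14.03
tcp_pos: [0.5809, 0.1557, 0.3715]
orientation: [-1.82, -2.557, 0.007]
contact_force: [0.9, -0.2, -0.4]
grip_width: 0.0852
gripper_force: 0.0
```

```bash
python3 -c "
from h import *
o=r.get_obs();print(o['contact_force'],o['joints'])
m,T=look('w3')
go((0.5772,0.1528),0.338,0.24)
"
```

```text
[ 0.91986647 -0.22635172 -0.39342009] [-0.12970915  0.41001769 -0.30650614  1.75283566  0.14242339  1.00618532
 -0.15579617]
[(array([0.487 , 0.2751, 0.0035]), 0.7), (array([0.5731, 0.1541, 0.0043]), 0.63)]
14.1333 [-0.13  0.41 -0.3   1.75  0.14  1.01 -0.15]
tilt [-0.0056 -0.0039 -1.    ] pos [0.5814 0.1519 0.3712] shift [ 0.0024 -0.0029  0.1312]
az deg -0.49 shift after turn [ 0.0025 -0.0028  0.1312]
```

arm_command(
  plan=[
    {"claw": 0,"tx": 0.001,"ty": -0.002,"tz": 0.013,"ax": 0,"ay": 0,"az": 0},
    {"claw": 0,"tx": 0.001,"ty": -0.002,"tz": 0.013,"ax": 0,"ay": 0,"az": 0},
    {"claw": 0,"tx": 0,"ty": 0,"tz": 0.013,"ax": 0,"ay": 0,"az": 0},
    {"claw": 0,"tx": 0,"ty": 0,"tz": 0.013,"ax": 0,"ay": 0,"az": 0},
    {"claw": 0,"tx": 0,"ty": 0,"tz": 0.013,"ax": 0,"ay": 0,"az": 0},
    {"claw": 0,"tx": 0,"ty": 0,"tz": 0.013,"ax": 0,"ay": 0,"az": 0},
    {"claw": 0,"tx": 0,"ty": 0,"tz": 0.013,"ax": 0,"ay": 0,"az": 0},
    {"claw": 0,"tx": 0,"ty": 0,"tz": 0.013,"ax": 0,"ay": 0,"az": 0},
    {"claw": 0,"tx": 0,"ty": 0,"tz": 0.013,"ax": 0,"ay": 0,"az": 0},
    {"claw": 0,"tx": 0,"ty": 0,"tz": 0.013,"ax": 0,"ay": 0,"az": 0},
  ],
)

```text
clock: 14.97
tcp_pos: [0.5761, 0.1532, 0.2398]
orientation: [-1.821, -2.556, 0.009]
contact_force: [1.0, 1.0, -0.2]
grip_width: 0.0852
gripper_force: 0.0
```

arm_command(
  plan=[
    {"claw": 0,"tx": 0,"ty": 0,"tz": 0,"ax": 0,"ay": 0,"az": 0},
    {"claw": 0,"tx": 0,"ty": 0,"tz": 0,"ax": 0,"ay": 0,"az": 0},
    {"claw": 1,"tx": 0,"ty": 0,"tz": 0,"ax": 0,"ay": 0,"az": 0},
    {"claw": 1,"tx": 0,"ty": 0,"tz": 0,"ax": 0,"ay": 0,"az": 0},
    {"claw": 1,"tx": 0,"ty": 0,"tz": 0,"ax": 0,"ay": 0,"az": 0},
    {"claw": 1,"tx": 0,"ty": 0,"tz": 0,"ax": 0,"ay": 0,"az": 0},
    {"claw": 1,"tx": 0,"ty": 0,"tz": 0,"ax": 0,"ay": 0,"az": 0},
    {"claw": 1,"tx": 0,"ty": 0,"tz": 0,"ax": 0,"ay": 0,"az": 0},
    {"claw": 1,"tx": 0,"ty": 0,"tz": 0,"ax": 0,"ay": 0,"az": 0},
    {"claw": 1,"tx": 0,"ty": 0,"tz": 0,"ax": 0,"ay": 0,"az": 0},
  ],
  squeeze=50,
)

```text
clock: 15.8
tcp_pos: [0.577, 0.1536, 0.2424]
orientation: [-1.822, -2.557, 0.005]
contact_force: [2.7, 0.5, 5.7]
grip_width: 0.0577
gripper_force: 54.3
```

arm_command(
  plan=[
    {"claw": 1,"tx": 0,"ty": 0,"tz": -0.01,"ax": 0,"ay": 0,"az": 0},
    {"claw": 1,"tx": 0,"ty": 0,"tz": -0.0125,"ax": 0,"ay": 0,"az": 0},
    {"claw": 1,"tx": 0,"ty": 0,"tz": -0.0125,"ax": 0,"ay": 0,"az": 0},
    {"claw": 1,"tx": 0,"ty": 0,"tz": -0.0125,"ax": 0,"ay": 0,"az": 5.25},
    {"claw": 1,"tx": 0,"ty": 0,"tz": -0.0125,"ax": 0,"ay": 0,"az": 5.25},
    {"claw": 1,"tx": 0,"ty": 0,"tz": -0.0125,"ax": 0,"ay": 0,"az": 5.25},
    {"claw": 1,"tx": 0,"ty": 0,"tz": -0.0125,"ax": 0,"ay": 0,"az": 5.25},
    {"claw": 1,"tx": 0,"ty": 0,"tz": -0.005,"ax": 0,"ay": 0,"az": 0},
    {"claw": 1,"tx": 0,"ty": 0,"tz": 0,"ax": 0,"ay": 0,"az": 0},
    {"claw": 1,"tx": 0,"ty": 0,"tz": 0,"ax": 0,"ay": 0,"az": 0},
  ],
)

```text
clock: 16.63
tcp_pos: [0.5763, 0.1533, 0.3312]
orientation: [-2.254, -2.185, 0.01]
contact_force: [0.6, -0.3, -6.2]
grip_width: 0.0573
gripper_force: 55.6
```

```bash
python3 -c "
from h import *
o=r.get_obs();print(o['contact_force'],o['grip_width'],o['joints'].round(2))
go((0.547,-0.2675),-0.028,0.254)
"
```

```text
[ 0.642508   -0.26230737 -6.18509928] 0.057348387366580905 [-0.2   0.44 -0.21  1.81  0.11  0.92 -0.5 ]
tilt [-0.0059 -0.0029 -1.    ] pos [0.5763 0.1533 0.3312] shift [-0.4213 -0.0157  0.0786]
az deg -0.18 shift after turn [-0.4213 -0.017   0.0786]
```

arm_command(
  plan=[
    {"claw": 1,"tx": -0.02,"ty": -0.001,"tz": 0,"ax": 0,"ay": 0,"az": 0},
    {"claw": 1,"tx": -0.0325,"ty": -0.001,"tz": 0,"ax": 0,"ay": 0,"az": 0},
    {"claw": 1,"tx": -0.0325,"ty": -0.001,"tz": 0,"ax": 0,"ay": 0,"az": 0},
    {"claw": 1,"tx": -0.0325,"ty": -0.001,"tz": 0,"ax": 0,"ay": 0,"az": 0},
    {"claw": 1,"tx": -0.0325,"ty": -0.001,"tz": 0,"ax": 0,"ay": 0,"az": 0},
    {"claw": 1,"tx": -0.0325,"ty": -0.001,"tz": 0,"ax": 0,"ay": 0,"az": 0},
    {"claw": 1,"tx": -0.0325,"ty": -0.001,"tz": 0,"ax": 0,"ay": 0,"az": 0},
    {"claw": 1,"tx": -0.0325,"ty": -0.001,"tz": 0,"ax": 0,"ay": 0,"az": 0},
    {"claw": 1,"tx": -0.0325,"ty": -0.001,"tz": 0,"ax": 0,"ay": 0,"az": 0},
    {"claw": 1,"tx": -0.0325,"ty": -0.001,"tz": 0,"ax": 0,"ay": 0,"az": 0},
  ],
)

```text
clock: 17.47
tcp_pos: [0.5552, -0.1601, 0.3311]
orientation: [-2.254, -2.183, 0.011]
contact_force: [1.4, 0.1, -6.3]
grip_width: 0.0574
gripper_force: 55.5
```

arm_command(
  plan=[
    {"claw": 1,"tx": -0.0325,"ty": -0.002,"tz": 0,"ax": 0,"ay": 0,"az": 0},
    {"claw": 1,"tx": -0.0325,"ty": -0.002,"tz": 0,"ax": 0,"ay": 0,"az": 0},
    {"claw": 1,"tx": -0.0325,"ty": -0.002,"tz": 0,"ax": 0,"ay": 0,"az": 0},
    {"claw": 1,"tx": -0.011,"ty": 0,"tz": 0,"ax": 0,"ay": 0,"az": 0},
    {"claw": 1,"tx": 0,"ty": 0,"tz": 0,"ax": 0,"ay": 0,"az": 0},
    {"claw": 1,"tx": 0,"ty": 0,"tz": 0,"ax": 0,"ay": 0,"az": 0},
    {"claw": 1,"tx": 0,"ty": 0,"tz": 0,"ax": 0,"ay": 0,"az": 0},
    {"claw": 1,"tx": 0,"ty": 0,"tz": 0,"ax": 0,"ay": 0,"az": 0},
    {"claw": 1,"tx": 0,"ty": 0,"tz": 0,"ax": 0,"ay": 0,"az": 0},
    {"claw": 1,"tx": 0,"ty": 0,"tz": 0,"ax": 0,"ay": 0,"az": 0},
  ],
)

```text
clock: 18.3
tcp_pos: [0.5467, -0.2658, 0.3324]
orientation: [-2.255, -2.184, 0.009]
contact_force: [-0.3, -1.2, -6.1]
grip_width: 0.0577
gripper_force: 55.5
```

```bash
python3 -c "
from h import *
o=r.get_obs();print(o['contact_force'],o['grip_width'],o['joints'].round(2))
go((0.547,-0.266),-0.028,0.2555)
"
```

```text
[-0.34552686 -1.22843046 -6.0820374 ] 0.05770364203170223 [ 0.42  0.45 -0.1   1.78  0.06  0.92  0.27]
tilt [-0.0058 -0.0023 -1.    ] pos [ 0.5467 -0.2658  0.3324] shift [-0.      0.0008  0.0769]
az deg -0.23 shift after turn [-0.      0.0008  0.0769]
```

arm_command(
  plan=[
    {"claw": 1,"tx": 0,"ty": 0,"tz": 0.01,"ax": 0,"ay": 0,"az": 0},
    {"claw": 1,"tx": 0,"ty": 0,"tz": 0.012,"ax": 0,"ay": 0,"az": 0},
    {"claw": 1,"tx": 0,"ty": 0,"tz": 0.012,"ax": 0,"ay": 0,"az": 0},
    {"claw": 1,"tx": 0,"ty": 0,"tz": 0.012,"ax": 0,"ay": 0,"az": 0},
    {"claw": 1,"tx": 0,"ty": 0,"tz": 0.012,"ax": 0,"ay": 0,"az": 0},
    {"claw": 1,"tx": 0,"ty": 0,"tz": 0.009,"ax": 0,"ay": 0,"az": 0},
    {"claw": 1,"tx": 0,"ty": 0,"tz": 0.005,"ax": 0,"ay": 0,"az": 0},
    {"claw": 1,"tx": 0,"ty": 0,"tz": 0.003,"ax": 0,"ay": 0,"az": 0},
    {"claw": 1,"tx": 0,"ty": 0,"tz": 0.002,"ax": 0,"ay": 0,"az": 0},
    {"claw": 1,"tx": 0,"ty": 0,"tz": 0.001,"ax": 0,"ay": 0,"az": 0},
  ],
)

```text
clock: 19.13
tcp_pos: [0.546, -0.2672, 0.2553]
orientation: [-2.257, -2.182, 0.01]
contact_force: [-4.5, 1.1, 7.5]
grip_width: 0.0576
gripper_force: 56.0
```

```bash
python3 -c "
from h import *
o=r.get_obs();print(o['contact_force'],o['grip_width'],pose()[0])"
```

```text
[-4.47099572  1.13442797  7.49159423] 0.057561002937483396 [ 0.54598023 -0.2671611   0.25527072]
```

arm_command(
  plan=[
    {"claw": 1,"tx": 0,"ty": 0,"tz": 0,"ax": 0,"ay": 0,"az": 0},
    {"claw": 0,"tx": 0,"ty": 0,"tz": 0,"ax": 0,"ay": 0,"az": 0},
    {"claw": 0,"tx": 0,"ty": 0,"tz": 0,"ax": 0,"ay": 0,"az": 0},
    {"claw": 0,"tx": 0,"ty": 0,"tz": 0,"ax": 0,"ay": 0,"az": 0},
    {"claw": 0,"tx": 0,"ty": 0,"tz": 0,"ax": 0,"ay": 0,"az": 0},
    {"claw": 0,"tx": 0,"ty": 0,"tz": 0,"ax": 0,"ay": 0,"az": 0},
    {"claw": 0,"tx": 0,"ty": 0,"tz": 0,"ax": 0,"ay": 0,"az": 0},
    {"claw": 0,"tx": 0,"ty": 0,"tz": 0,"ax": 0,"ay": 0,"az": 0},
    {"claw": 0,"tx": 0,"ty": 0,"tz": -0.01,"ax": 0,"ay": 0,"az": 0},
    {"claw": 0,"tx": 0,"ty": 0,"tz": -0.01,"ax": 0,"ay": 0,"az": 0},
  ],
)

```text
clock: 19.97
tcp_pos: [0.5459, -0.2669, 0.2747]
orientation: [-2.256, -2.181, 0.01]
contact_force: [-0.3, 1.4, 0.5]
grip_width: 0.0857
gripper_force: 0.0
```

arm_command(
  plan=[
    {"claw": 0,"tx": 0,"ty": 0,"tz": -0.025,"ax": 0,"ay": 0,"az": 0},
    {"claw": 0,"tx": 0,"ty": 0,"tz": -0.025,"ax": 0,"ay": 0,"az": 0},
    {"claw": 0,"tx": 0,"ty": 0,"tz": -0.025,"ax": 0,"ay": 0,"az": 0},
    {"claw": 0,"tx": 0,"ty": 0,"tz": -0.02,"ax": 0,"ay": 0,"az": 0},
    {"claw": 0,"tx": 0,"ty": 0,"tz": 0,"ax": 0,"ay": 0,"az": -5.5},
    {"claw": 0,"tx": 0,"ty": 0,"tz": 0,"ax": 0,"ay": 0,"az": -5.5},
    {"claw": 0,"tx": 0,"ty": 0,"tz": 0,"ax": 0,"ay": 0,"az": -5.5},
    {"claw": 0,"tx": 0,"ty": 0,"tz": 0,"ax": 0,"ay": 0,"az": 0},
    {"claw": 0,"tx": 0,"ty": 0,"tz": 0,"ax": 0,"ay": 0,"az": 0},
    {"claw": 0,"tx": 0,"ty": 0,"tz": 0,"ax": 0,"ay": 0,"az": 0},
  ],
)

```text
clock: 20.8
tcp_pos: [0.5466, -0.2668, 0.37]
orientation: [-1.924, -2.48, 0.009]
contact_force: [0.6, -0.7, 0.0]
grip_width: 0.0854
gripper_force: 0.0
```

```bash
python3 -c "
from h import *
o=r.get_obs();print(o['contact_force'],o['joints'].round(2))
go((0.485,0.2775),0.26,0.37)
f=r.grab_frame('top');m,T=cam('top');cv2.imwrite('pics/top2.png',f[...,::-1])
print([(w(T,d['location']).round(4),round(d['confidence'],2)) for d in r.tip_of('tin_a','top')])"
```

```text
[ 0.61015566 -0.67588376  0.02924643] [ 0.47  0.41 -0.15  1.75  0.08  1.    0.54]
tilt [-0.0051 -0.0029 -1.    ] pos [ 0.5466 -0.2668  0.37  ] shift [ 0.5425  0.0756 -0.0013]
az deg -0.51 shift after turn [ 0.5418  0.0804 -0.0013]
[(array([ 0.5444, -0.2689,  0.0161]), 0.84), (array([0.488 , 0.2832, 0.0054]), 0.73)]
```

arm_command(
  plan=[
    {"claw": 0,"tx": 0.032,"ty": 0.0045,"tz": 0,"ax": 0,"ay": 0,"az": 0},
    {"claw": 0,"tx": 0.032,"ty": 0.0045,"tz": 0,"ax": 0,"ay": 0,"az": 0},
    {"claw": 0,"tx": 0.032,"ty": 0.0045,"tz": 0,"ax": 0,"ay": 0,"az": 0},
    {"claw": 0,"tx": 0.032,"ty": 0.0045,"tz": 0,"ax": 0,"ay": 0,"az": 0},
    {"claw": 0,"tx": 0.032,"ty": 0.0045,"tz": 0,"ax": 0,"ay": 0,"az": 0},
    {"claw": 0,"tx": 0.032,"ty": 0.0045,"tz": 0,"ax": 0,"ay": 0,"az": 0},
    {"claw": 0,"tx": 0.032,"ty": 0.0045,"tz": 0,"ax": 0,"ay": 0,"az": 0},
    {"claw": 0,"tx": 0.032,"ty": 0.0045,"tz": 0,"ax": 0,"ay": 0,"az": 0},
    {"claw": 0,"tx": 0.032,"ty": 0.0045,"tz": 0,"ax": 0,"ay": 0,"az": 0},
    {"claw": 0,"tx": 0.032,"ty": 0.0045,"tz": 0,"ax": 0,"ay": 0,"az": 0},
  ],
)

```text
clock: 21.73
tcp_pos: [0.5093, 0.0559, 0.369]
orientation: [-1.922, -2.482, 0.009]
contact_force: [0.5, 0.1, 1.3]
grip_width: 0.0857
gripper_force: 0.0
```

arm_command(
  plan=[
    {"claw": 0,"tx": 0.032,"ty": 0.0045,"tz": 0,"ax": 0,"ay": 0,"az": 0},
    {"claw": 0,"tx": 0.032,"ty": 0.0045,"tz": 0,"ax": 0,"ay": 0,"az": 0},
    {"claw": 0,"tx": 0.032,"ty": 0.0045,"tz": 0,"ax": 0,"ay": 0,"az": 0},
    {"claw": 0,"tx": 0.032,"ty": 0.0045,"tz": 0,"ax": 0,"ay": 0,"az": 0},
    {"claw": 0,"tx": 0.032,"ty": 0.0045,"tz": 0,"ax": 0,"ay": 0,"az": 0},
    {"claw": 0,"tx": 0.032,"ty": 0.0045,"tz": 0,"ax": 0,"ay": 0,"az": 0},
    {"claw": 0,"tx": 0.03,"ty": 0.004,"tz": 0,"ax": 0,"ay": 0,"az": 0},
    {"claw": 0,"tx": 0,"ty": 0,"tz": 0,"ax": 0,"ay": 0,"az": 0},
    {"claw": 0,"tx": 0,"ty": 0,"tz": 0,"ax": 0,"ay": 0,"az": 0},
    {"claw": 0,"tx": 0,"ty": 0,"tz": 0,"ax": 0,"ay": 0,"az": 0},
  ],
)

```text
clock: 22.57
tcp_pos: [0.484, 0.2765, 0.3681]
orientation: [-1.921, -2.482, 0.01]
contact_force: [0.9, -0.4, -0.4]
grip_width: 0.0859
gripper_force: 0.0
```

```bash
python3 -c "
from h import *
m,T=look('w4')
go((0.485,0.2775),0.26,0.24)
"
```

```text
[(array([0.4831, 0.2784, 0.0054]), 0.7)]
22.6667 [-0.31  0.35 -0.4   1.85  0.16  0.97 -0.52]
tilt [-0.0057 -0.0038 -1.    ] pos [0.4844 0.2756 0.3682] shift [0.002  0.0019 0.1282]
az deg -0.48 shift after turn [0.002  0.002  0.1282]
```

arm_command(
  plan=[
    {"claw": 0,"tx": 0.001,"ty": 0,"tz": 0.013,"ax": 0,"ay": 0,"az": 0},
    {"claw": 0,"tx": 0.001,"ty": 0,"tz": 0.013,"ax": 0,"ay": 0,"az": 0},
    {"claw": 0,"tx": 0,"ty": 0,"tz": 0.013,"ax": 0,"ay": 0,"az": 0},
    {"claw": 0,"tx": 0,"ty": 0,"tz": 0.013,"ax": 0,"ay": 0,"az": 0},
    {"claw": 0,"tx": 0,"ty": 0,"tz": 0.013,"ax": 0,"ay": 0,"az": 0},
    {"claw": 0,"tx": 0,"ty": 0,"tz": 0.013,"ax": 0,"ay": 0,"az": 0},
    {"claw": 0,"tx": 0,"ty": 0,"tz": 0.013,"ax": 0,"ay": 0,"az": 0},
    {"claw": 0,"tx": 0,"ty": 0,"tz": 0.013,"ax": 0,"ay": 0,"az": 0},
    {"claw": 0,"tx": 0,"ty": 0,"tz": 0.013,"ax": 0,"ay": 0,"az": 0},
    {"claw": 0,"tx": 0,"ty": 0,"tz": 0.01,"ax": 0,"ay": 0,"az": 0},
  ],
)

```text
clock: 23.5
tcp_pos: [0.4831, 0.277, 0.2404]
orientation: [-1.924, -2.481, 0.01]
contact_force: [-0.7, -0.3, 0.5]
grip_width: 0.0852
gripper_force: 0.0
```

arm_command(
  plan=[
    {"claw": 0,"tx": 0,"ty": 0,"tz": 0,"ax": 0,"ay": 0,"az": 0},
    {"claw": 0,"tx": 0,"ty": 0,"tz": 0,"ax": 0,"ay": 0,"az": 0},
    {"claw": 1,"tx": 0,"ty": 0,"tz": 0,"ax": 0,"ay": 0,"az": 0},
    {"claw": 1,"tx": 0,"ty": 0,"tz": 0,"ax": 0,"ay": 0,"az": 0},
    {"claw": 1,"tx": 0,"ty": 0,"tz": 0,"ax": 0,"ay": 0,"az": 0},
    {"claw": 1,"tx": 0,"ty": 0,"tz": 0,"ax": 0,"ay": 0,"az": 0},
    {"claw": 1,"tx": 0,"ty": 0,"tz": 0,"ax": 0,"ay": 0,"az": 0},
    {"claw": 1,"tx": 0,"ty": 0,"tz": 0,"ax": 0,"ay": 0,"az": 0},
    {"claw": 1,"tx": 0,"ty": 0,"tz": 0,"ax": 0,"ay": 0,"az": 0},
    {"claw": 1,"tx": 0,"ty": 0,"tz": 0,"ax": 0,"ay": 0,"az": 0},
  ],
  squeeze=50,
)

```text
clock: 24.33
tcp_pos: [0.4832, 0.2788, 0.2424]
orientation: [-1.921, -2.483, 0.006]
contact_force: [0.7, -0.8, 5.2]
grip_width: 0.0574
gripper_force: 53.8
```

arm_command(
  plan=[
    {"claw": 1,"tx": 0,"ty": 0,"tz": -0.01,"ax": 0,"ay": 0,"az": 0},
    {"claw": 1,"tx": 0,"ty": 0,"tz": -0.0125,"ax": 0,"ay": 0,"az": 0},
    {"claw": 1,"tx": 0,"ty": 0,"tz": -0.0125,"ax": 0,"ay": 0,"az": 0},
    {"claw": 1,"tx": 0,"ty": 0,"tz": -0.0125,"ax": 0,"ay": 0,"az": 4.1},
    {"claw": 1,"tx": 0,"ty": 0,"tz": -0.0125,"ax": 0,"ay": 0,"az": 4.1},
    {"claw": 1,"tx": 0,"ty": 0,"tz": -0.0125,"ax": 0,"ay": 0,"az": 4.1},
    {"claw": 1,"tx": 0,"ty": 0,"tz": -0.0125,"ax": 0,"ay": 0,"az": 4.1},
    {"claw": 1,"tx": 0,"ty": 0,"tz": -0.005,"ax": 0,"ay": 0,"az": 0},
    {"claw": 1,"tx": 0,"ty": 0,"tz": 0,"ax": 0,"ay": 0,"az": 0},
    {"claw": 1,"tx": 0,"ty": 0,"tz": 0,"ax": 0,"ay": 0,"az": 0},
  ],
)

```text
clock: 25.17
tcp_pos: [0.483, 0.2788, 0.3318]
orientation: [-2.253, -2.187, 0.008]
contact_force: [-0.1, 0.5, -1.1]
grip_width: 0.0573
gripper_force: 53.7
```

```bash
python3 -c "
from h import *
o=r.get_obs();print(o['contact_force'],o['grip_width'],o['joints'].round(2))
go((0.549,-0.162),-0.028,0.254)
"
```

```text
[-0.0521514   0.50466787 -1.09760109] 0.05732994512702173 [-0.38  0.39 -0.32  1.89  0.15  0.89 -0.8 ]
tilt [-0.005  -0.0024 -1.    ] pos [0.483  0.2788 0.3318] shift [-0.4384  0.0795  0.0785]
az deg -0.11 shift after turn [-0.4386  0.0787  0.0785]
```

arm_command(
  plan=[
    {"claw": 1,"tx": -0.02,"ty": 0.0036,"tz": 0,"ax": 0,"ay": 0,"az": 0},
    {"claw": 1,"tx": -0.0325,"ty": 0.0059,"tz": 0,"ax": 0,"ay": 0,"az": 0},
    {"claw": 1,"tx": -0.0325,"ty": 0.0059,"tz": 0,"ax": 0,"ay": 0,"az": 0},
    {"claw": 1,"tx": -0.0325,"ty": 0.0059,"tz": 0,"ax": 0,"ay": 0,"az": 0},
    {"claw": 1,"tx": -0.0325,"ty": 0.0059,"tz": 0,"ax": 0,"ay": 0,"az": 0},
    {"claw": 1,"tx": -0.0325,"ty": 0.0059,"tz": 0,"ax": 0,"ay": 0,"az": 0},
    {"claw": 1,"tx": -0.0325,"ty": 0.0059,"tz": 0,"ax": 0,"ay": 0,"az": 0},
    {"claw": 1,"tx": -0.0325,"ty": 0.0059,"tz": 0,"ax": 0,"ay": 0,"az": 0},
    {"claw": 1,"tx": -0.0325,"ty": 0.0059,"tz": 0,"ax": 0,"ay": 0,"az": 0},
    {"claw": 1,"tx": -0.0325,"ty": 0.0059,"tz": 0,"ax": 0,"ay": 0,"az": 0},
  ],
)

```text
clock: 26.0
tcp_pos: [0.5294, -0.037, 0.3311]
orientation: [-2.253, -2.185, 0.011]
contact_force: [-0.6, -0.1, -2.3]
grip_width: 0.0574
gripper_force: 53.7
```

arm_command(
  plan=[
    {"claw": 1,"tx": -0.0325,"ty": 0.0059,"tz": 0,"ax": 0,"ay": 0,"az": 0},
    {"claw": 1,"tx": -0.0325,"ty": 0.0059,"tz": 0,"ax": 0,"ay": 0,"az": 0},
    {"claw": 1,"tx": -0.0325,"ty": 0.0059,"tz": 0,"ax": 0,"ay": 0,"az": 0},
    {"claw": 1,"tx": -0.02,"ty": 0.004,"tz": 0,"ax": 0,"ay": 0,"az": 0},
    {"claw": 1,"tx": -0.008,"ty": 0.001,"tz": 0,"ax": 0,"ay": 0,"az": 0},
    {"claw": 1,"tx": 0,"ty": 0,"tz": 0,"ax": 0,"ay": 0,"az": 0},
    {"claw": 1,"tx": 0,"ty": 0,"tz": 0,"ax": 0,"ay": 0,"az": 0},
    {"claw": 1,"tx": 0,"ty": 0,"tz": 0,"ax": 0,"ay": 0,"az": 0},
    {"claw": 1,"tx": 0,"ty": 0,"tz": 0,"ax": 0,"ay": 0,"az": 0},
    {"claw": 1,"tx": 0,"ty": 0,"tz": 0,"ax": 0,"ay": 0,"az": 0},
  ],
)

```text
clock: 26.83
tcp_pos: [0.5486, -0.1599, 0.3322]
orientation: [-2.252, -2.187, 0.009]
contact_force: [-0.2, -0.3, -1.6]
grip_width: 0.0577
gripper_force: 53.6
```

```bash
python3 -c "
from h import *
o=r.get_obs();print(o['contact_force'],o['grip_width'],o['joints'].round(2))
go((0.549,-0.162),-0.028,0.254)
"
```

```text
[-0.20670874 -0.30119524 -1.575974  ] 0.05766912977977884 [ 0.3   0.4  -0.16  1.87  0.08  0.89  0.07]
tilt [-0.0057 -0.0022 -1.    ] pos [ 0.5486 -0.1599  0.3322] shift [-0.0019  0.0009  0.0782]
az deg -0.08 shift after turn [-0.0019  0.0009  0.0782]
```

arm_command(
  plan=[
    {"claw": 1,"tx": -0.001,"ty": 0,"tz": 0.01,"ax": 0,"ay": 0,"az": 0},
    {"claw": 1,"tx": 0,"ty": 0,"tz": 0.012,"ax": 0,"ay": 0,"az": 0},
    {"claw": 1,"tx": 0,"ty": 0,"tz": 0.012,"ax": 0,"ay": 0,"az": 0},
    {"claw": 1,"tx": 0,"ty": 0,"tz": 0.012,"ax": 0,"ay": 0,"az": 0},
    {"claw": 1,"tx": 0,"ty": 0,"tz": 0.012,"ax": 0,"ay": 0,"az": 0},
    {"claw": 1,"tx": 0,"ty": 0,"tz": 0.008,"ax": 0,"ay": 0,"az": 0},
    {"claw": 1,"tx": 0,"ty": 0,"tz": 0.005,"ax": 0,"ay": 0,"az": 0},
    {"claw": 1,"tx": 0,"ty": 0,"tz": 0.003,"ax": 0,"ay": 0,"az": 0},
    {"claw": 1,"tx": 0,"ty": 0,"tz": 0.002,"ax": 0,"ay": 0,"az": 0},
    {"claw": 1,"tx": 0,"ty": 0,"tz": 0.001,"ax": 0,"ay": 0,"az": 0},
  ],
)

```text
clock: 27.67
tcp_pos: [0.5482, -0.1628, 0.2554]
orientation: [-2.256, -2.184, 0.009]
contact_force: [-1.6, 0.8, 6.2]
grip_width: 0.0573
gripper_force: 54.3
```

```bash
python3 -c "
from h import *
o=r.get_obs();print(o['contact_force'],o['grip_width'],pose()[0])"
```

```text
[-1.62635815  0.81779059  6.16853549] 0.057337282098794844 [ 0.54815942 -0.16280894  0.25536468]
```

arm_command(
  plan=[
    {"claw": 1,"tx": 0,"ty": 0,"tz": 0,"ax": 0,"ay": 0,"az": 0},
    {"claw": 0,"tx": 0,"ty": 0,"tz": 0,"ax": 0,"ay": 0,"az": 0},
    {"claw": 0,"tx": 0,"ty": 0,"tz": 0,"ax": 0,"ay": 0,"az": 0},
    {"claw": 0,"tx": 0,"ty": 0,"tz": 0,"ax": 0,"ay": 0,"az": 0},
    {"claw": 0,"tx": 0,"ty": 0,"tz": 0,"ax": 0,"ay": 0,"az": 0},
    {"claw": 0,"tx": 0,"ty": 0,"tz": 0,"ax": 0,"ay": 0,"az": 0},
    {"claw": 0,"tx": 0,"ty": 0,"tz": 0,"ax": 0,"ay": 0,"az": 0},
    {"claw": 0,"tx": 0,"ty": 0,"tz": 0,"ax": 0,"ay": 0,"az": 0},
    {"claw": 0,"tx": 0,"ty": 0,"tz": -0.01,"ax": 0,"ay": 0,"az": 0},
    {"claw": 0,"tx": 0,"ty": 0,"tz": -0.01,"ax": 0,"ay": 0,"az": 0},
  ],
)

```text
clock: 28.5
tcp_pos: [0.5479, -0.1626, 0.2755]
orientation: [-2.255, -2.183, 0.01]
contact_force: [-0.7, 0.4, -0.5]
grip_width: 0.0852
gripper_force: 0.0
```

arm_command(
  plan=[
    {"claw": 0,"tx": 0,"ty": 0,"tz": -0.025,"ax": 0,"ay": 0,"az": 0},
    {"claw": 0,"tx": 0,"ty": 0,"tz": -0.025,"ax": 0,"ay": 0,"az": 0},
    {"claw": 0,"tx": 0,"ty": 0,"tz": -0.025,"ax": 0,"ay": 0,"az": 0},
    {"claw": 0,"tx": 0,"ty": 0,"tz": -0.02,"ax": 0,"ay": 0,"az": 0},
    {"claw": 0,"tx": -0.027,"ty": 0,"tz": 0,"ax": 0,"ay": 0,"az": 0},
    {"claw": 0,"tx": -0.027,"ty": 0,"tz": 0,"ax": 0,"ay": 0,"az": 0},
    {"claw": 0,"tx": -0.027,"ty": 0,"tz": 0,"ax": 0,"ay": 0,"az": 0},
    {"claw": 0,"tx": -0.024,"ty": 0,"tz": 0,"ax": 0,"ay": 0,"az": 0},
    {"claw": 0,"tx": 0,"ty": 0,"tz": 0,"ax": 0,"ay": 0,"az": 0},
    {"claw": 0,"tx": 0,"ty": 0,"tz": 0,"ax": 0,"ay": 0,"az": 0},
  ],
)

```text
clock: 29.33
tcp_pos: [0.5448, -0.2691, 0.3715]
orientation: [-2.26, -2.181, 0.009]
contact_force: [0.0, 0.4, 1.2]
grip_width: 0.0856
gripper_force: 0.0
```

```bash
python3 -c "
from h import *
m,T=look('w5')
go((0.5455,-0.268),-0.028,0.255)
f=r.grab_frame('scene');m,T=cam('scene');cv2.imwrite('pics/scene2.png',f[...,::-1])
print([(w(T,d['location']).round(4),round(d['confidence'],2)) for d in r.tip_of('tin_a','scene')])"
```

```text
[(array([ 0.5482, -0.379 ,  0.015 ]), 0.83), (array([ 0.543 , -0.2689,  0.0161]), 0.69), (array([ 0.5471, -0.1651,  0.0167]), 0.61)]
29.4333 [ 0.45  0.4  -0.13  1.75  0.06  0.99  0.27]
tilt [-0.0048 -0.0022 -1.    ] pos [ 0.5455 -0.2664  0.3712] shift [-0.0013  0.0006  0.1162]
az deg -0.18 shift after turn [-0.0013  0.0006  0.1162]
[(array([ 0.5486, -0.1642,  0.0118]), 0.96), (array([ 0.5469, -0.2678,  0.0139]), 0.96), (array([ 0.5417, -0.3757,  0.0118]), 0.66)]
```

View pics/w5.png

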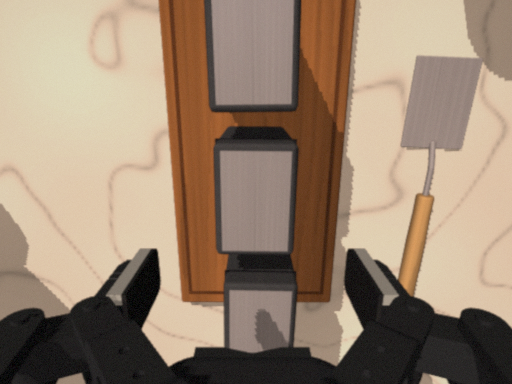

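View pics/scene2.png

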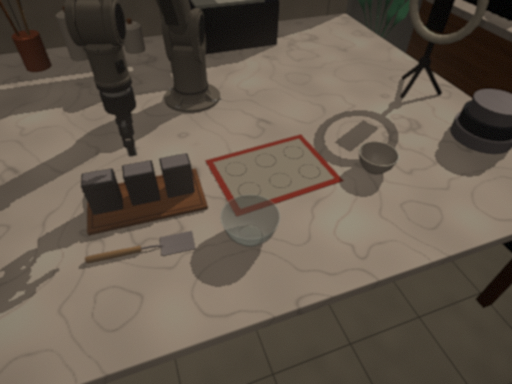

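The wrist view shows the middle tin centred at (256,200), with neighbours clear at (254,50) and (260,315). The scene view shows all three upright on the board. I'll pick up the middle (heavy) one.

arm_command(
  plan=[
    {"claw": 0,"tx": 0,"ty": 0,"tz": 0.0115,"ax": 0,"ay": 0,"az": 0},
    {"claw": 0,"tx": 0,"ty": 0,"tz": 0.0115,"ax": 0,"ay": 0,"az": 0},
    {"claw": 0,"tx": 0,"ty": 0,"tz": 0.0115,"ax": 0,"ay": 0,"az": 0},
    {"claw": 0,"tx": 0,"ty": 0,"tz": 0.0115,"ax": 0,"ay": 0,"az": 0},
    {"claw": 0,"tx": 0,"ty": 0,"tz": 0.0115,"ax": 0,"ay": 0,"az": 0},
    {"claw": 0,"tx": 0,"ty": 0,"tz": 0.0115,"ax": 0,"ay": 0,"az": 0},
    {"claw": 0,"tx": 0,"ty": 0,"tz": 0.0115,"ax": 0,"ay": 0,"az": 0},
    {"claw": 0,"tx": 0,"ty": 0,"tz": 0.0115,"ax": 0,"ay": 0,"az": 0},
    {"claw": 0,"tx": 0,"ty": 0,"tz": 0.0115,"ax": 0,"ay": 0,"az": 0},
    {"claw": 0,"tx": 0,"ty": 0,"tz": 0.0115,"ax": 0,"ay": 0,"az": 0},
  ],
)

```text
clock: 30.37
tcp_pos: [0.5446, -0.2677, 0.2543]
orientation: [-2.255, -2.184, 0.009]
contact_force: [-0.1, 0.7, 0.0]
grip_width: 0.0852
gripper_force: 0.0
```

arm_command(
  plan=[
    {"claw": 0,"tx": 0,"ty": 0,"tz": 0,"ax": 0,"ay": 0,"az": 0},
    {"claw": 0,"tx": 0,"ty": 0,"tz": 0,"ax": 0,"ay": 0,"az": 0},
    {"claw": 1,"tx": 0,"ty": 0,"tz": 0,"ax": 0,"ay": 0,"az": 0},
    {"claw": 1,"tx": 0,"ty": 0,"tz": 0,"ax": 0,"ay": 0,"az": 0},
    {"claw": 1,"tx": 0,"ty": 0,"tz": 0,"ax": 0,"ay": 0,"az": 0},
    {"claw": 1,"tx": 0,"ty": 0,"tz": 0,"ax": 0,"ay": 0,"az": 0},
    {"claw": 1,"tx": 0,"ty": 0,"tz": 0,"ax": 0,"ay": 0,"az": 0},
    {"claw": 1,"tx": 0,"ty": 0,"tz": 0,"ax": 0,"ay": 0,"az": 0},
    {"claw": 1,"tx": 0,"ty": 0,"tz": 0,"ax": 0,"ay": 0,"az": 0},
    {"claw": 1,"tx": 0,"ty": 0,"tz": 0,"ax": 0,"ay": 0,"az": 0},
  ],
  squeeze=60,
)

```text
clock: 31.2
tcp_pos: [0.5455, -0.2678, 0.2566]
orientation: [2.256, 2.185, -0.007]
contact_force: [1.1, 0.3, 6.3]
grip_width: 0.0576
gripper_force: 64.6
```

arm_command(
  plan=[
    {"claw": 1,"tx": 0,"ty": 0,"tz": -0.01,"ax": 0,"ay": 0,"az": 0},
    {"claw": 1,"tx": 0,"ty": 0,"tz": -0.02,"ax": 0,"ay": 0,"az": 0},
    {"claw": 1,"tx": 0,"ty": 0,"tz": -0.02,"ax": 0,"ay": 0,"az": 0},
    {"claw": 1,"tx": 0,"ty": 0,"tz": -0.02,"ax": 0,"ay": 0,"az": 0},
    {"claw": 1,"tx": 0,"ty": 0,"tz": -0.02,"ax": 0,"ay": 0,"az": 0},
    {"claw": 1,"tx": 0,"ty": 0,"tz": -0.02,"ax": 0,"ay": 0,"az": 0},
    {"claw": 1,"tx": 0,"ty": 0,"tz": -0.02,"ax": 0,"ay": 0,"az": 0},
    {"claw": 1,"tx": 0,"ty": 0,"tz": -0.02,"ax": 0,"ay": 0,"az": 0},
    {"claw": 1,"tx": 0,"ty": 0,"tz": -0.01,"ax": 0,"ay": 0,"az": 0},
    {"claw": 1,"tx": 0,"ty": 0,"tz": 0,"ax": 0,"ay": 0,"az": 0},
  ],
)

```text
clock: 32.03
tcp_pos: [0.5455, -0.2673, 0.4173]
orientation: [2.257, 2.185, -0.008]
contact_force: [0.7, -1.1, -6.6]
grip_width: 0.0571
gripper_force: 66.3
```

```bash
python3 -c "
from h import *
o=r.get_obs();print(o['contact_force'],o['grip_width'],o['joints'].round(2))
go((0.544,0.148),None,0.415)
"
```

```text
[ 0.68877088 -1.14165824 -6.62155739] 0.05712122859021049 [ 0.45  0.36 -0.12  1.7   0.05  1.08  0.27]
tilt [-0.0036 -0.0037 -1.    ] pos [ 0.5455 -0.2673  0.4173] shift [ 0.415  -0.0149  0.0008]
```

arm_command(
  plan=[
    {"claw": 1,"tx": 0.02,"ty": -0.001,"tz": 0,"ax": 0,"ay": 0,"az": 0},
    {"claw": 1,"tx": 0.03,"ty": -0.001,"tz": 0,"ax": 0,"ay": 0,"az": 0},
    {"claw": 1,"tx": 0.03,"ty": -0.001,"tz": 0,"ax": 0,"ay": 0,"az": 0},
    {"claw": 1,"tx": 0.03,"ty": -0.001,"tz": 0,"ax": 0,"ay": 0,"az": 0},
    {"claw": 1,"tx": 0.03,"ty": -0.001,"tz": 0,"ax": 0,"ay": 0,"az": 0},
    {"claw": 1,"tx": 0.03,"ty": -0.001,"tz": 0,"ax": 0,"ay": 0,"az": 0},
    {"claw": 1,"tx": 0.03,"ty": -0.001,"tz": 0,"ax": 0,"ay": 0,"az": 0},
    {"claw": 1,"tx": 0.03,"ty": -0.001,"tz": 0,"ax": 0,"ay": 0,"az": 0},
    {"claw": 1,"tx": 0.03,"ty": -0.001,"tz": 0,"ax": 0,"ay": 0,"az": 0},
    {"claw": 1,"tx": 0.03,"ty": -0.001,"tz": 0,"ax": 0,"ay": 0,"az": 0},
  ],
)

```text
clock: 32.87
tcp_pos: [0.5438, 0.0241, 0.4127]
orientation: [-2.254, -2.182, 0.014]
contact_force: [-0.1, 0.5, -4.8]
grip_width: 0.0576
gripper_force: 66.1
```

arm_command(
  plan=[
    {"claw": 1,"tx": 0.03,"ty": -0.001,"tz": 0,"ax": 0,"ay": 0,"az": 0},
    {"claw": 1,"tx": 0.03,"ty": -0.001,"tz": 0,"ax": 0,"ay": 0,"az": 0},
    {"claw": 1,"tx": 0.03,"ty": -0.001,"tz": 0,"ax": 0,"ay": 0,"az": 0},
    {"claw": 1,"tx": 0.025,"ty": -0.001,"tz": 0,"ax": 0,"ay": 0,"az": 0},
    {"claw": 1,"tx": 0.01,"ty": -0.001,"tz": 0,"ax": 0,"ay": 0,"az": 0},
    {"claw": 1,"tx": 0,"ty": 0,"tz": 0,"ax": 0,"ay": 0,"az": 0},
    {"claw": 1,"tx": 0,"ty": 0,"tz": 0,"ax": 0,"ay": 0,"az": 0},
    {"claw": 1,"tx": 0,"ty": 0,"tz": 0,"ax": 0,"ay": 0,"az": 0},
    {"claw": 1,"tx": 0,"ty": 0,"tz": 0,"ax": 0,"ay": 0,"az": 0},
    {"claw": 1,"tx": 0,"ty": 0,"tz": 0,"ax": 0,"ay": 0,"az": 0},
  ],
)

```text
clock: 33.7
tcp_pos: [0.544, 0.1465, 0.414]
orientation: [-2.258, -2.182, 0.011]
contact_force: [-0.8, 1.0, -6.8]
grip_width: 0.0576
gripper_force: 66.0
```

arm_command(
  plan=[
    {"claw": 1,"tx": 0,"ty": 0,"tz": 0,"ax": 0,"ay": 0,"az": 0},
    {"claw": 1,"tx": 0,"ty": 0,"tz": 0,"ax": 0,"ay": 0,"az": 0},
    {"claw": 1,"tx": 0,"ty": 0,"tz": 0,"ax": 0,"ay": 0,"az": 0},
    {"claw": 1,"tx": 0,"ty": 0,"tz": 0,"ax": 0,"ay": 0,"az": 0},
    {"claw": 1,"tx": 0,"ty": 0,"tz": 0,"ax": 0,"ay": 0,"az": 0},
    {"claw": 1,"tx": 0,"ty": 0,"tz": 0,"ax": 0,"ay": 0,"az": 0},
    {"claw": 1,"tx": 0,"ty": 0,"tz": 0,"ax": 0,"ay": 0,"az": 0},
    {"claw": 1,"tx": 0,"ty": 0,"tz": 0,"ax": 0,"ay": 0,"az": 0},
    {"claw": 1,"tx": 0,"ty": 0,"tz": 0,"ax": 0,"ay": 0,"az": 0},
    {"claw": 1,"tx": 0,"ty": 0,"tz": 0,"ax": 0,"ay": 0,"az": 0},
  ],
)

```text
clock: 34.53
tcp_pos: [0.5439, 0.1481, 0.4143]
orientation: [-2.255, -2.184, 0.009]
contact_force: [0.0, 0.7, -5.3]
grip_width: 0.0574
gripper_force: 66.0
```

```bash
python3 -c "
from h import *
f=r.grab_frame('scene');m,T=cam('scene');cv2.imwrite('pics/scene3.png',f[...,::-1])
print([(w(T,d['location']).round(4),round(d['confidence'],2)) for d in r.tip_of('tin_a','scene')])
o=r.get_obs();print(o['contact_force'],o['grip_width'],o['gripper_force'],abs(o['qvel']).max())"
```

```text
[(array([0.5448, 0.1455, 0.1739]), 0.81), (array([ 0.5467, -0.3744,  0.0125]), 0.74), (array([ 0.5486, -0.1626,  0.0092]), 0.73), (array([ 0.7352, -0.3088,  0.0048]), 0.32)]
[ 0.71169041 -0.19830277 -6.12221357] 0.057549498721104174 66.03303909301758 0.0015668590318110652
```

View pics/scene3.png

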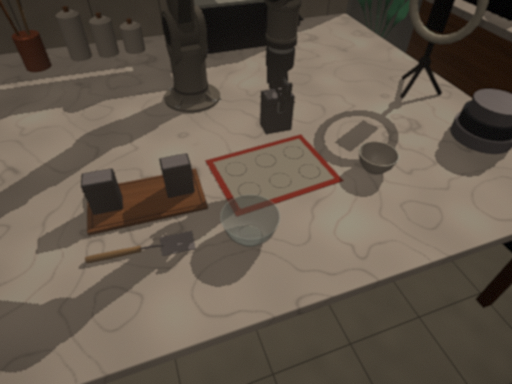

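The heavy tin hangs upright over the mat at (277,110), and the other two stand on the board at (102,190) and (177,175).

```bash
python3 -c "
from bench import r
print(r.hand_in())"
```

```text
the job is handed in; nothing more can be done
None
```

Job handed in: the heaviest tin (about 6.2 N, against about 2.6 N and 1–2 N) is held upright and still about 17 cm above the mat, the two lighter tins stand on the board, and no verdict came back.

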